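# Set out the radio tubes for sale

### The job

Set out the radio tubes on the swap-meet table: lift the lid off the stock case by its knob and lay it flat on the rubber mat, knob up. Then lay every tube from the case in a cradle of the display rack, each settled in its own pair of notches, centred on them, with its black pin base towards the rack's tall end board; when all are set out, put the lid back on the empty case so that it drops fully home. Leave the other things on the table where they are.

Things in the scene. Friction and masses are not known exactly. Their poses are not given: they have to be found in the camera images.
- case: Fixed open wooden stock case with dark walls, outside 236 (x) x 202 (y) x 58 mm high, walls 6 mm, floor 5 mm thick. Origin: centre of its underside, on the table, z up. Tubes lie inside along its x axis, base either way, in two rows (x = -52, +52 mm) of three (y = -54, 0, +54 mm); some places may be empty.
- case_cradles (a point): Centre of the case, 31 mm above its origin: the height of the lying tubes' axes. They lie in pale notched rails across y, 10 mm thick, two per row, 27 mm either side of the row's centre, tops 24 mm above the case's origin; between a row's rails a 44 mm gap lets fingers reach the floor. 25 mm is free beside each tube there.
- rack: Fixed wooden display rack, base board 226 (x) x 166 (y) x 10 mm, with six cradles: two rows (x = -52, +52 mm) of three (y = -54, 0, +54 mm). A tall dark end board, 10 mm thick, top at 55 mm, inner face at x = +107 mm, stands across its +x end only. Origin: on the table, z up; tubes lie along x, base towards +x.
- rack_cradles (a point): Centre of the rack, 36 mm above its origin: the height of a seated tube's axis. Each cradle is a pair of 90-degree V notches, 25 mm wide, 13 mm deep, in rails across y, 10 mm thick, 27 mm either side of the row's centre, tops 29 mm above the rack's origin; between a row's rails a 44 mm gap lets fingers reach the base board.
- rack_board (a point): Middle of the top edge of the rack's tall end board (x = +112, z = 55 mm in the rack's frame).
- mat: Fixed black rubber mat on the table, 250 (x) x 215 (y) x 3 mm; origin: centre of its underside. Kept free for the lid.
- lid: Loose plywood lid, 236 (x) x 202 (y) x 8 mm, about 0.3 kg. Origin: centre of the board's underside, z up. A 6 mm plug under it, 210 x 176 mm, drops into the case with 7 mm play each side (origin 58 mm up when closed, 9 mm up on the mat). Central black knob 24 (x) x 44 (y) mm, 8 to 44 mm above the origin. Goes on either way round.
- tube1: Loose glass radio tube, 28 mm diameter, about 55 g, one of four to six present. Origin on its axis at mid-length; its x axis runs along the tube towards the black base with the pins: base end face at x = +34 mm (black from +12), pins to +42, domed glass end at -48 mm. In the case its base may point either way.
- tube2: Loose glass radio tube, 28 mm diameter, about 55 g, one of four to six present. Origin on its axis at mid-length; its x axis runs along the tube towards the black base with the pins: base end face at x = +34 mm (black from +12), pins to +42, domed glass end at -48 mm. Same as tube1.
- tube3: Loose glass radio tube, 28 mm diameter, about 55 g, one of four to six present. Origin on its axis at mid-length; its x axis runs along the tube towards the black base with the pins: base end face at x = +34 mm (black from +12), pins to +42, domed glass end at -48 mm. Same as tube1.
- tube4: Loose glass radio tube, 28 mm diameter, about 55 g, one of four to six present. Origin on its axis at mid-length; its x axis runs along the tube towards the black base with the pins: base end face at x = +34 mm (black from +12), pins to +42, domed glass end at -48 mm. Same as tube1.
- tube5: Loose glass radio tube, 28 mm diameter, about 55 g, one of four to six present. Origin on its axis at mid-length; its x axis runs along the tube towards the black base with the pins: base end face at x = +34 mm (black from +12), pins to +42, domed glass end at -48 mm. Same as tube1.
- tube6: Loose glass radio tube, 28 mm diameter, about 55 g, one of four to six present. Origin on its axis at mid-length; its x axis runs along the tube towards the black base with the pins: base end face at x = +34 mm (black from +12), pins to +42, domed glass end at -48 mm. Same as tube1.
- meter: Bystander: yellow multimeter 150 x 80 x 37 mm; origin at its underside's centre.
- carton1: Bystander: upright carton 45 x 45 x 105 mm with a red band; origin at its underside's centre.
- carton2: Bystander: upright white carton 45 x 45 x 105 mm with a red band; origin at its underside's centre.
- can: Bystander: aluminium can, 44 mm diameter, 60 mm high; origin at its underside's centre.
- transformer: Bystander: transformer with copper coil, 70 x 75 x 50 mm; origin at its underside's centre.
- jar: Bystander: glass jar, 56 mm diameter, 60 mm high; origin at its underside's centre.

How it is judged (in metres and radians):
On the way, in this order (a step that is already met when the one before it is completed fails the run):
1. the lid lies flat on the mat, released (horizontal distance between lid and mat below 0.07 m and height (world z) of lid below 0.022 m and contact force between lid and the fingers below 0.2 N and linear speed of lid below 0.03 m/s and angle between lid's own z axis and vertical below 0.08 rad), for 0.2 s.
2. every tube lies in the rack, bases towards the end board, released ((x of tube1 in the frame of rack between -0.063 and -0.041 m or x of tube1 in the frame of rack between 0.041 and 0.063 m) and x of rack_board in the frame of tube1 above 0.03 m and y of tube1 in the frame of rack between -0.062 and 0.062 m and z of tube1 in the frame of rack between 0.0318 and 0.0398 m and angle between the x axis of each of tube1, tube2, tube3, tube4, tube5, tube6 and the x axis of rack, either way round below 0.12 rad and contact force between each of tube1, tube2, tube3, tube4, tube5, tube6 and the fingers below 0.2 N and linear speed of each of tube1, tube2, tube3, tube4, tube5, tube6 below 0.03 m/s and (x of tube2 in the frame of rack between -0.063 and -0.041 m or x of tube2 in the frame of rack between 0.041 and 0.063 m) and x of rack_board in the frame of tube2 above 0.03 m and y of tube2 in the frame of rack between -0.062 and 0.062 m and z of tube2 in the frame of rack between 0.0318 and 0.0398 m and (x of tube3 in the frame of rack between -0.063 and -0.041 m or x of tube3 in the frame of rack between 0.041 and 0.063 m) and x of rack_board in the frame of tube3 above 0.03 m and y of tube3 in the frame of rack between -0.062 and 0.062 m and z of tube3 in the frame of rack between 0.0318 and 0.0398 m and (x of tube4 in the frame of rack between -0.063 and -0.041 m or x of tube4 in the frame of rack between 0.041 and 0.063 m) and x of rack_board in the frame of tube4 above 0.03 m and y of tube4 in the frame of rack between -0.062 and 0.062 m and z of tube4 in the frame of rack between 0.0318 and 0.0398 m and (x of tube5 in the frame of rack between -0.063 and -0.041 m or x of tube5 in the frame of rack between 0.041 and 0.063 m) and x of rack_board in the frame of tube5 above 0.03 m and y of tube5 in the frame of rack between -0.062 and 0.062 m and z of tube5 in the frame of rack between 0.0318 and 0.0398 m and (x of tube6 in the frame of rack between -0.063 and -0.041 m or x of tube6 in the frame of rack between 0.041 and 0.063 m) and x of rack_board in the frame of tube6 above 0.03 m and y of tube6 in the frame of rack between -0.062 and 0.062 m and z of tube6 in the frame of rack between 0.0318 and 0.0398 m), for 0.2 s.
At the end, for the whole second after the job is handed in: Every tube present rests in rack notches (11 mm along the row, 4 mm in height, 0.12 rad), pin base towards the end board; the lid sits level on the case, plug in the mouth (15 mm, 0.12 rad); all released and at rest (all of step 2 and horizontal distance between lid and case below 0.015 m and z of lid in the frame of case between 0.053 and 0.062 m and angle between the x axis of lid and the x axis of case, either way round below 0.12 rad and contact force between lid and the fingers below 0.2 N and linear speed of lid below 0.03 m/s and angle between lid's own z axis and vertical below 0.08 rad); the robot touches nothing.
It fails at once if a bystander is moved by more than 5 cm (distance of any of meter, carton1, carton2, can, transformer, jar from where it was at the start of the episode above 0.05 m).
Of tube1, tube2, tube3, tube4, tube5, tube6 only 4 to 6 are there at a start; the rules pass over those that are not, and their reading is None.
At some moment in a run one of lid, tube1, tube2, tube3, tube4, tube5, tube6 may be knocked a few centimetres aside while the robot is not near it.
Once in a run the grip may slacken for a moment while it holds something.
It also fails if it takes over 210 s, if anything falls off the work surface, if the arm or the gripper's body presses on something with over 40 N, if the wrist force passes 120 N, or if a joint passes its speed limit or range.

### The arm

A 6-joint arm with a two-finger parallel gripper is mounted at the origin on the work surface. World frame = base frame: x ahead of the robot, y to its left, z up, the work surface at z = 0. Lengths are in mm, angles in rad, forces in N, time in s.
With the tool pointing down it reaches from about 275 to 750 mm from the base axis. Payload 10.2 kg.
Tool frame: the origin (TCP) lies midway between the tips of the shut fingers; the grasp point (between the pads) lies 19 mm behind it; z points along the fingers, y is the direction in which the jaws open and shut (so a half turn about z gives the same grasp; the last joint's range is limited). The gripper opens to 85 mm and grips with 20 to 120 N. Pads are 22 mm wide; open, the fingers measure 114 mm over their backs; the gripper's body (76 mm by 85 mm) begins 54 mm behind the grasp point. The pads swing forward as they close: fully open they stand 13 mm farther back than shut.
Start: joints at [-1.331, 0.313, 1.498, -0, 1.331, -0.223], TCP at [234.378, -469.785, 231.294] pointing down, gripper open.
Joint ranges: [-2.94, 2.94], [-0.97, 2.17], [0.19, 2.56], [-1.23, 4.37], [0.02, 3.11], [-2.88, 2.88]. Speed limits (rad/s): [2.39, 2.39, 3.01, 3.14, 3.14, 3.14].

### API

Orientations are given as a unit quaternion [w, x, y, z].
In Python, from rig import sense, optics, ctrl gives the robot as it stands.
- The arm moves only by the tool play_rows, never from a script. Its argument "plan" is a list of rows, each a list of 7 numbers: the shift along the world's x, y, z in mm, then the turn, a rotation vector about the world's x, y, z in rad, then the opening, from -1 (shut) to 1 (fully open), so that 0 is half open. A call has 1 to 5 rows; each row shifts and turns the pose as measured when the row begins; what a row does not reach is not made up. A row lasts 1/12 s, in which the tool goes at most 41.7 mm and 7.16 degrees, less where a joint would pass 70% of its speed; a pose out of reach is approached as far as the arm can. A call is refused whole if a number of a shift passes 41.7 or a number of a turn 0.125, either way. A call with a gripper value outside its range is refused whole. The fingers move at their own pace and stop on an object; "grip_force" is the grip in N (left out, the last holds). Time passes only in rows, so rows that do not move let the fingers close. It gives the time, the measured TCP pose, the force and the opening at its end, in the units of the state.
- sense(): the state, without advancing time (a new reading comes with each control period).
- optics.capture(name): name is "scene" or "top"; returns a dict with "img" (400x640x3 uint8, blue, green, red), "fx", "fy", "cx", "cy" (pixels), "dist" ([k1, k2, p1, p2, k3] as OpenCV has them; the pictures are not rectified), "world_to_cam" (4x4, takes a point from world to camera coordinates). Camera axes: x right, y up, looking along -z (the intrinsics and any distortion apply to the point x, -y, -z); pixel columns grow to the right and rows downward; lengths in mm; the calibration is good to about 2 mm. A picture is of the moment at which its call begins. There is no depth.
- ctrl.finish_job(): hands the job in, once; it reports no verdict.
The state is a dict: "time_s": time; "joints": joint angles; "dq": joint speeds; "tau": joint torques, N m; "eef_pos": TCP position; "ee_rot": TCP orientation; "force": force on the tool from outside, world axes, zero at the start; "wrist_torque": the same for the moment, N m; "grip_width": opening from 0.0 (shut) to 1.0 (fully open).
Only numpy, scipy, OpenCV 4.12 (cv2) and the standard library are available. Lean on these libraries where they do the work, as an engineer would, in place of code of your own. Each camera call takes 0.05 s, during which the arm holds its last target. There are 200 camera calls.

## Working session

There is one attempt and no reset: what is moved stays moved. The work goes in short steps, Python scripts to look and compute and a tool call to move; the robot and the scene stay as the last step left them, time stands still between calls to the robot, and variables do not carry over. Pictures are saved under pics/ and viewed, about 12 in all and at most 16, crops included, and the job is handed in when it is done.

Besides the shell and the picture viewer there is one more tool, called after "Emit:" by a JSON object that holds its "op" and its "data", one argument or row to a line. play_rows: Moves the arm, as the interface text tells. Its arguments: {"type":"object","properties":{"plan":{"type":"array"},"grip_force":{"type":"number"}},"required":["plan"]}

```bash
mkdir -p pics; ls; python3 - <<'E'
from rig import sense, optics, ctrl
import cv2,numpy as np
print(sense())
for n in("scene","top"):
    c=optics.capture(n);cv2.imwrite(f"pics/{n}0.png",c["img"]);print({k:np.round(v,3).tolist() for k,v in c.items() if k!="img"})
E
```

```text
pics
{'time_s': 0.0, 'joints': array([-1.33141012e+00,  3.13448950e-01,  1.49845678e+00,  4.90295067e-06,
        1.33097945e+00, -2.23408515e-01]), 'dq': array([1.14222442e-03, 2.48499677e-05, 1.13239700e-03, 8.14234008e-04,
       4.63543163e-05, 3.16199046e-04]), 'tau': array([ 3.34815013e-04, -4.12267613e+01, -2.59744012e+01, -1.80356988e-04,
        4.08674794e-03,  1.43564034e-05]), 'eef_pos': array([ 234.30979296, -469.52312586,  230.72819603]), 'ee_rot': array([-6.46258160e-04,  9.73346809e-01,  2.29337246e-01, -2.78194826e-06]), 'force': array([-0.31222175, -0.50474943, -0.82138773]), 'wrist_torque': array([-0.00618763,  0.02295638, -0.00712516]), 'grip_width': 0.9983874647841012}
{'fx': 384.903, 'fy': 384.903, 'cx': 318.486, 'cy': 195.092, 'dist': [0.015, 0.0, 0.0, 0.0, 0.0], 'world_to_cam': [[-0.802, 0.597, 0.011, 461.691], [-0.388, -0.535, 0.75, 188.359], [0.454, 0.598, 0.661, -1428.5], [0.0, 0.0, 0.0, 1.0]]}
{'fx': 365.489, 'fy': 365.489, 'cx': 318.914, 'cy': 194.013, 'dist': [-0.034, 0.0, 0.0, 0.0, 0.0], 'world_to_cam': [[0.002, -1.0, 0.021, -1.776], [0.992, 0.005, 0.126, -580.957], [-0.126, 0.021, 0.992, -898.52], [0.0, 0.0, 0.0, 1.0]]}
```

View pics/top0.png

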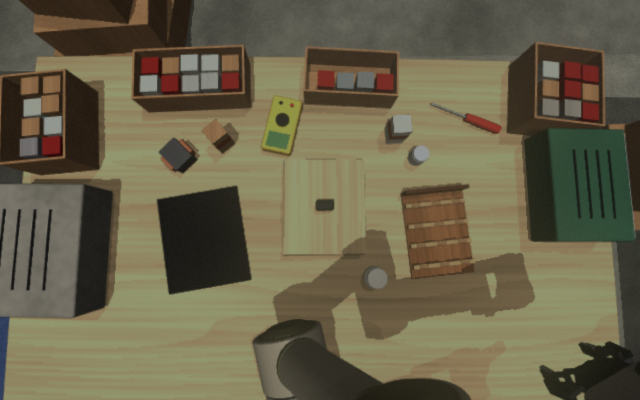

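View pics/scene0.png

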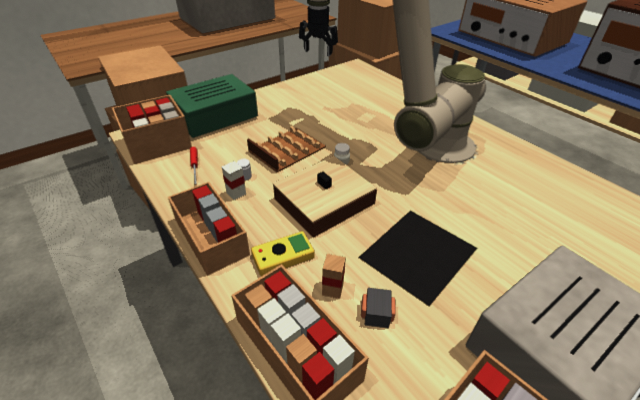

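```bash
cat > h.py <<'E'
from rig import sense, optics, ctrl
import cv2,numpy as np
def cap(n,save=None):
    c=optics.capture(n)
    if save: cv2.imwrite(f"pics/{save}.png",c["img"])
    return c
def ray(c,uv):
    uv=np.atleast_2d(np.float64(uv)).reshape(-1,1,2)
    K=np.array([[c["fx"],0,c["cx"]],[0,c["fy"],c["cy"]],[0,0,1]])
    p=cv2.undistortPoints(uv,K,np.array(c["dist"])).reshape(-1,2)
    d=np.c_[p[:,0],-p[:,1],-np.ones(len(p))]
    W=np.array(c["world_to_cam"]);R=W[:3,:3];o=-R.T@W[:3,3]
    return o,d@R
def onz(c,uv,z):
    o,d=ray(c,uv); return o+d*((z-o[2])/d[:,2])[:,None]
def proj(c,P):
    W=np.array(c["world_to_cam"]);P=np.atleast_2d(P)
    q=P@W[:3,:3].T+W[:3,3];q=q*[1,-1,-1]
    K=np.array([[c["fx"],0,c["cx"]],[0,c["fy"],c["cy"]],[0,0,1]])
    return cv2.projectPoints(q,np.zeros(3),np.zeros(3),K,np.array(c["dist"]))[0].reshape(-1,2)
def rect(c,mask,z,roi):
    m=np.zeros_like(mask);x0,y0,x1,y1=roi;m[y0:y1,x0:x1]=mask[y0:y1,x0:x1]
    cs,_=cv2.findContours(m,cv2.RETR_EXTERNAL,cv2.CHAIN_APPROX_NONE)
    k=max(cs,key=cv2.contourArea);P=onz(c,k.reshape(-1,2),z)[:,:2].astype(np.float32)
    return cv2.minAreaRect(P),k
def wl(a,b,m=None): pass
def crop(img,roi,s,name):
    x0,y0,x1,y1=roi;cv2.imwrite(f"pics/{name}.png",cv2.resize(img[y0:y1,x0:x1],None,fx=s,fy=s,interpolation=cv2.INTER_CUBIC))
E
python3 - <<'E'
from h import *
c=cap("top");g=c["img"];hsv=cv2.cvtColor(g,cv2.COLOR_BGR2HSV)
dark=(hsv[...,2]<45).astype(np.uint8)*255
print("mat",rect(c,dark,3,(140,170,262,310))[0])
print("knob",rect(c,dark,110-8,(305,190,345,220))[0])
print(hsv[240,300],hsv[170,300],hsv[150,260],hsv[300,270],hsv[230,385],hsv[250,440],hsv[222,440])
crop(g,(270,140,480,295),3.8,"crop1")
E
```

```text
mat ((465.99420166015625, 301.825439453125), (244.79977416992188, 209.52587890625), 10.212382316589355)Traceback (most recent call last):
  File "<stdin>", line 5, in <module>
  File "h.py", line 24, in rect
    k=max(cs,key=cv2.contourArea);P=onz(c,k.reshape(-1,2),z)[:,:2].astype(np.float32)
ValueError: max() iterable argument is empty
```

```bash
python3 - <<'E'
from h import *
c=cap("top");g=c["img"];hsv=cv2.cvtColor(g,cv2.COLOR_BGR2HSV)
print(hsv[205,318:334,2], hsv[205,325])
print(hsv[240,300],hsv[170,300],hsv[150,260],hsv[300,270],hsv[230,385],hsv[250,440],hsv[222,440])
crop(g,(270,140,480,295),3.8,"crop1")
E
```

```text
[58 58 56 58 57 58 57 57 55 57 57 55 57 57 55 65] [24 63 57]
[ 31  72 146] [ 31  73 147] [ 27  75 146] [ 26  78 143] [ 25  79 142] [ 13 140 118] [ 16 117 120]
```

View pics/crop1.png

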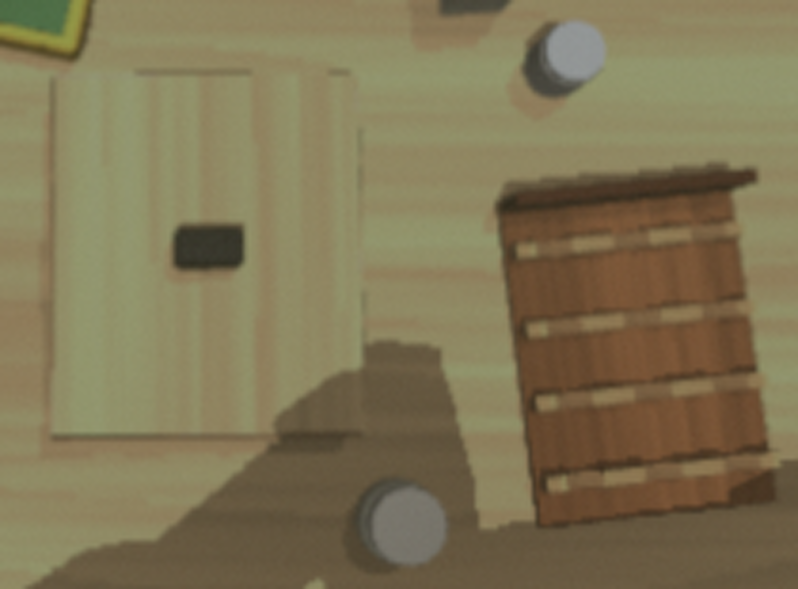

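```bash
python3 - <<'E'
from h import *
c=cap("top")
f=lambda p:np.array(p,float)/3.8+[269.6,139.6]
L=onz(c,f([(52,73),(355,72),(362,435),(52,436)]),66)[:,:2];print("lid",L.round(1).tolist(),L.mean(0));
for i in range(4):
    d=L[(i+1)%4]-L[i];print(np.hypot(*d).round(1),np.degrees(np.arctan2(d[1],d[0])).round(2))
print("knob",onz(c,f([(209,247)]),110)[0])
B=onz(c,f([(539,526),(777,500)]),10)[:,:2];print("base front",B,np.hypot(*(B[1]-B[0])))
R=onz(c,f([(517,252),(738,230),(527,330),(748,308),(537,402),(760,380),(548,485),(775,462)]),29)[:,:2]
print(R.round(1).tolist());m=(R[::2]+R[1::2])/2;print(m,m.mean(0));d=R[::2]-R[1::2];print(np.hypot(*d.T),np.degrees(np.arctan2(d[:,1],d[:,0]))-90)
d=m[0]-m[3];print(np.hypot(*d),np.degrees(np.arctan2(d[1],d[0])))
T=onz(c,f([(503,190),(757,172)]),55)[:,:2];print("board",T,T.mean(0))
# can, jar
print("cans",onz(c,f([(408,526),(575,52)]),60))
E
```

```text
lid [[665.7, 90.6], [667.9, -109.9], [430.2, -111.4], [429.3, 87.1]] [548.27006311 -10.88709236]
200.4 -89.38
237.7 -179.64
198.5 90.27
236.5 0.83
knob [546.62790654 -11.45559212 110.        ]
base front [[ 366.92639061 -239.67459323]
 [ 383.63052569 -405.32452175]] 166.49002056623968
[[552.1, -224.4], [567.8, -378.4], [499.1, -229.8], [514.3, -382.8], [450.8, -235.3], [465.4, -388.8], [395.7, -241.3], [410.4, -396.6]]
[[ 559.94092697 -301.38507151]
 [ 506.67110485 -306.30871088]
 [ 458.09772953 -312.07826337]
 [ 403.09173974 -318.96126335]] [ 481.95037527 -309.68332728]
[154.74548412 153.72060818 154.20936323 156.05499763] [5.8446897  5.66565755 5.45098866 5.40769553]
157.8308906852049 6.393772092100248
board [[ 590.99022506 -209.35802149]
 [ 604.19299867 -382.22026568]] [ 597.59161187 -295.78914358]
cans [[ 372.18972857 -141.21689039   60.        ]
 [ 684.26829189 -259.529416     60.        ]]
```

Emit:
{"op": "play_rows", "data": {
  "plan": [
    [22,32,0,0,0,-0.116,1],
    [22,33,0,0,0,-0.116,1],
    [22,33,0,0,0,-0.116,1],
    [22,33,0,0,0,-0.115,1],
    [22,33,0,0,0,0,1]
  ],
  "grip_force": 60
}}

```text
time_s: 0.67
eef_pos: [340.7, -308.7, 229.5]
ee_rot: [-0.001, 1.0, -0.007, -0.001]
force: [1.4, 0.3, -1.4]
grip_width: 0.997
```

Emit:
{"op": "play_rows", "data": {
  "plan": [
    [23,33,0,0,0,0.01,1],
    [23,33,0,0,0,0.01,1],
    [23,33,-10,0,0,0,1],
    [23,33,-10,0,0,0,1],
    [23,33,-10,0,0,0,1]
  ]
}}

```text
time_s: 1.08
eef_pos: [457.1, -138.9, 202.0]
ee_rot: [0.001, 1.0, 0.002, 0.002]
force: [-1.0, -1.1, -0.1]
grip_width: 1.002
```

Emit:
{"op": "play_rows", "data": {
  "plan": [
    [23,33,-10,0,0,0,1],
    [23,33,-10,0,0,0,1],
    [23,33,-10,0,0,0,1],
    [22,33,0,0,0,0,1],
    [0,0,0,0,0,0,1]
  ]
}}

```text
time_s: 1.5
eef_pos: [549.4, 1.7, 169.8]
ee_rot: [0.001, 1.0, 0.004, 0.001]
force: [0.0, 0.0, -0.3]
grip_width: 0.997
```

Emit:
{"op": "play_rows", "data": {
  "plan": [
    [-2,-12,-20,0,0,0,1],
    [0,0,-30,0,0,0,1],
    [0,0,-25,0,0,0,1],
    [0,0,0,0,0,0,1]
  ]
}}

```text
time_s: 1.83
eef_pos: [548.4, -7.7, 92.6]
ee_rot: [0.001, 1.0, 0.008, 0.002]
force: [0.4, -0.3, -1.3]
grip_width: 1.002
```

```bash
python3 - <<'E'
from h import *
s=sense();print(s["eef_pos"],s["ee_rot"],s["force"])
c=cap("scene");print(proj(c,[[547,-11,110]]));u,v=proj(c,[[547,-11,110]])[0].astype(int)
crop(c["img"],(u-60,v-60,u+60,v+60),5,"s1")
E
```

```text
[548.38814884  -7.72177216  92.56456532] [9.06357195e-04 9.99967619e-01 7.65341964e-03 2.31608487e-03] [ 0.37942527 -0.31150114 -1.28118019]
[[324.53244626 172.72853519]]
```

View pics/s1.png

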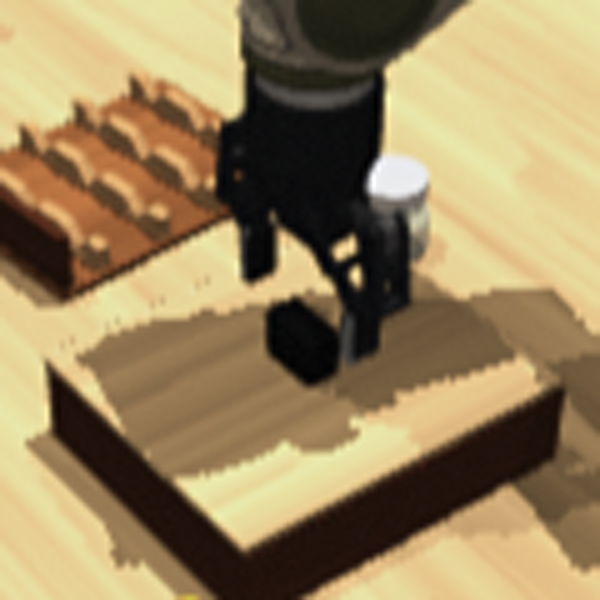

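Emit:
{"op": "play_rows", "data": {
  "plan": [
    [-1,-3,-21,0,0,0,1],
    [0,0,0,0,0,0,0.6],
    [0,0,0,0,0,0,-1],
    [0,0,0,0,0,0,-1],
    [0,0,0,0,0,0,-1]
  ]
}}

```text
time_s: 2.3
eef_pos: [551.9, -12.2, 81.7]
ee_rot: [0.002, 1.0, 0.007, 0.009]
force: [-2.0, 0.4, -3.8]
grip_width: 0.499
```

Emit:
{"op": "play_rows", "data": {
  "plan": [
    [0,0,0,0,0,0,-1],
    [0,0,0,0,0,0,-1],
    [0,0,0,0,0,0,-1]
  ]
}}

```text
time_s: 2.55
eef_pos: [552.5, -12.1, 84.0]
ee_rot: [0.003, 1.0, 0.007, 0.01]
force: [-0.1, 0.9, -3.5]
grip_width: 0.502
```

Emit:
{"op": "play_rows", "data": {
  "plan": [
    [0,0,0,0,0,0,0.6],
    [0,0,0,0,0,0,0.6],
    [0,0,0,0,0,0,0.6]
  ]
}}

```text
time_s: 2.8
eef_pos: [553.0, -12.2, 85.0]
ee_rot: [0.003, 1.0, 0.007, 0.011]
force: [-0.5, -0.1, 1.0]
grip_width: 0.798
```

Emit:
{"op": "play_rows", "data": {
  "plan": [
    [-2,0,-10,0,0,0,0.6],
    [0,0,0,0,0,0,0.6]
  ]
}}

```text
time_s: 2.97
eef_pos: [551.2, -12.3, 74.6]
ee_rot: [0.003, 1.0, 0.007, 0.011]
force: [-0.3, -0.3, -0.5]
grip_width: 0.804
```

Emit:
{"op": "play_rows", "data": {
  "plan": [
    [-4,0,-3,0.006,0.022,0,0.4],
    [0,0,0,0,0,0,-0.1]
  ]
}}

```text
time_s: 3.13
eef_pos: [546.4, -12.1, 70.7]
ee_rot: [-0.0, 1.0, 0.007, -0.001]
force: [-0.0, 0.9, -0.4]
grip_width: 0.576
```

Emit:
{"op": "play_rows", "data": {
  "plan": [
    [0,0,0,0,0,0,-1],
    [0,0,0,0,0,0,-1]
  ]
}}

```text
time_s: 3.3
eef_pos: [546.7, -12.2, 71.1]
ee_rot: [-0.001, 1.0, 0.007, -0.001]
force: [-1.1, -0.0, -0.9]
grip_width: 0.505
```

Emit:
{"op": "play_rows", "data": {
  "plan": [
    [0,0,0,0,0,0,-1],
    [0,0,0,0,0,0,-1]
  ]
}}

```text
time_s: 3.47
eef_pos: [546.7, -12.2, 71.1]
ee_rot: [-0.001, 1.0, 0.007, -0.001]
force: [-0.6, -0.3, 1.0]
grip_width: 0.505
```

Emit:
{"op": "play_rows", "data": {
  "plan": [
    [0,0,10,0,0,0,-1],
    [0,0,20,0,0,0,-1],
    [0,0,30,0,0,0,-1],
    [0,0,0,0,0,0,-1]
  ],
  "grip_force": 100
}}

```text
time_s: 3.8
eef_pos: [544.9, -11.8, 132.6]
ee_rot: [-0.001, 1.0, 0.007, -0.004]
force: [1.9, 0.3, -0.6]
grip_width: 0.496
```

```bash
python3 - <<'E'
from h import *
c=cap("scene");crop(c["img"],(240,90,440,240),3,"s2")
E
```

```text
(no output)
```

View pics/s2.png

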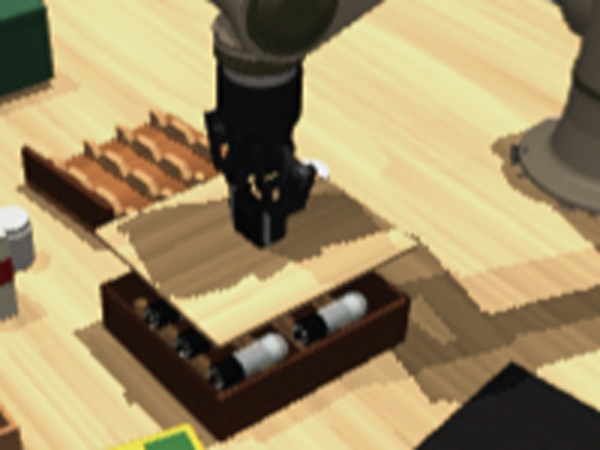

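Emit:
{"op": "play_rows", "data": {
  "plan": [
    [-7,28,5,0,0,0,-1],
    [-9,36,5,0,0,0,-1],
    [-9,36,0,0,0,0,-1],
    [-9,36,0,0,0,0,-1],
    [-9,36,0,0,0,0,-1]
  ]
}}

```text
time_s: 4.27
eef_pos: [497.6, 159.8, 136.2]
ee_rot: [-0.001, 1.0, 0.002, -0.009]
force: [0.8, 0.3, -3.8]
grip_width: 0.498
```

Emit:
{"op": "play_rows", "data": {
  "plan": [
    [-9,36,0,0,0,0,-1],
    [-9,36,-8,0,0,0,-1],
    [-9,36,-8,0,0,0,-1],
    [-6,25,-8,0,0,0,-1],
    [0,0,0,0,0,0,-1]
  ]
}}

```text
time_s: 4.68
eef_pos: [456.3, 303.4, 106.4]
ee_rot: [-0.0, 1.0, 0.004, -0.014]
force: [-0.2, 0.9, -3.5]
grip_width: 0.498
```

Emit:
{"op": "play_rows", "data": {
  "plan": [
    [9,-1,-20,0,-0.028,0,-1],
    [0,0,-20,0,0,0,-1],
    [0,0,-20,0,0,0,-1],
    [0,0,-10,0,0,0,-1],
    [0,0,0,0,0,0,-1]
  ]
}}

```text
time_s: 5.1
eef_pos: [461.9, 302.8, 29.6]
ee_rot: [0.001, 1.0, 0.006, -0.002]
force: [-1.2, 0.3, -3.4]
grip_width: 0.499
```

Emit:
{"op": "play_rows", "data": {
  "plan": [
    [0,0,-4,0,0,0,-1],
    [0,0,-3,0,0,0,-1],
    [0,0,-2,0,0,0,-1],
    [0,0,0,0,0,0,-1]
  ]
}}

```text
time_s: 5.43
eef_pos: [462.7, 302.4, 23.3]
ee_rot: [0.001, 1.0, 0.006, -0.002]
force: [-0.2, 0.5, -3.3]
grip_width: 0.501
```

Emit:
{"op": "play_rows", "data": {
  "plan": [
    [0,0,-2,0,0,0,-1],
    [0,0,-2,0,0,0,-1],
    [0,0,0,0,0,0,-1]
  ]
}}

```text
time_s: 5.68
eef_pos: [463.8, 302.6, 23.0]
ee_rot: [0.0, 1.0, 0.006, -0.0]
force: [0.1, -0.3, -3.7]
grip_width: 0.499
```

Emit:
{"op": "play_rows", "data": {
  "plan": [
    [0,0,0,0,0,0,-0.3],
    [0,0,0,0,0,0,0.5],
    [0,0,0,0,0,0,1],
    [0,0,0,0,0,0,1],
    [0,0,0,0,0,0,1]
  ]
}}

```text
time_s: 6.1
eef_pos: [465.5, 303.0, 24.3]
ee_rot: [-0.001, 1.0, 0.005, 0.002]
force: [-0.4, -0.5, 1.1]
grip_width: 0.993
```

Emit:
{"op": "play_rows", "data": {
  "plan": [
    [0,0,30,0,0,0,1],
    [0,0,35,0,0,0,1],
    [0,0,40,0,0,0,1],
    [0,-20,40,0,0,0,1],
    [0,-30,25,0,0,0,1]
  ]
}}

```text
time_s: 6.52
eef_pos: [461.3, 254.8, 191.9]
ee_rot: [0.001, 1.0, 0.008, -0.004]
force: [1.0, -0.3, -0.3]
grip_width: 0.999
```

```bash
python3 - <<'E'
from h import *
s=sense();print(s["eef_pos"],s["ee_rot"],s["time_s"])
c=cap("scene","scene3");c=cap("top","top3")
g=c["img"];a=g[140:300,270:480];b=g[150:310,145:270]
crop(g,(145,140,465,300),2.5,"t3")
E
```

```text
[461.27648929 254.79495695 191.8998302 ] [ 0.00122537  0.99996361  0.00755383 -0.00377078] 6.5167
```

View pics/t3.png

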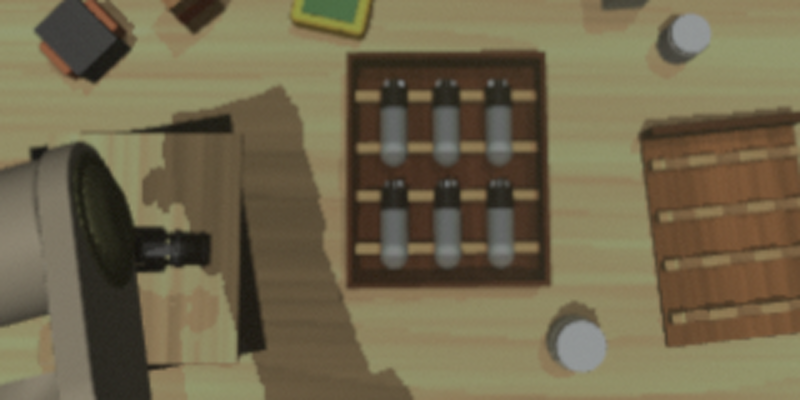

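```bash
python3 - <<'E'
from h import *
c=cap("top")
f=lambda p:np.array(p,float)/2.5+[144.7,139.7]
for r in [[(393,80),(394,166)],[(445,80),(446,166)],[(498,79),(499,165)],[(395,180),(394,269)],[(447,180),(447,268)],[(499,180),(501,268)]]:
    P=onz(c,f(r),31)[:,:2];d=P[0]-P[1];L=np.hypot(*d);print((P[1]+d/L*48).round(1),(P[0]-d/L*42).round(1),L.round(1),(d[1]/L).round(3))
L=onz(c,f([(347,52),(545,50),(550,286),(348,288)]),58)[:,:2];print(L.round(1).tolist(),L.mean(0))
g=c["img"];hsv=cv2.cvtColor(g,cv2.COLOR_BGR2HSV)
m=cv2.inRange(hsv,(4,100,40),(19,255,140));m=cv2.morphologyEx(m,cv2.MORPH_CLOSE,np.ones((5,5)))
r,k=rect(c,m,12,(395,188,485,290));print("rack",r,cv2.boundingRect(k))
E
```

```text
[598.3  43.8] [597.8  43.7] 89.6 0.02
[598.5  -9.9] [598.2  -9.9] 89.7 0.013
[599.8 -64.8] [599.6 -64.8] 89.8 0.005
[493.7  41.8] [493.9  41.8] 90.2 -0.003
[494.8 -11.6] [494.1 -11.6] 89.3 0.001
[494.9 -65.6] [494.3 -65.6] 89.4 0.017
[[663.2, 90.6], [666.7, -110.2], [429.9, -112.1], [427.6, 86.2]] [546.8381486  -11.38076485]
rack ((488.9681396484375, -311.389404296875), (232.45384216308594, 172.13912963867188), 5.097336769104004) (401, 188, 74, 91)
```

```bash
python3 - <<'E'
from h import *
c=cap("top");g=c["img"].astype(float)
K=16
# profile along rack x direction sampled at z=29, and at z=10, averaged over |y|<75
th=np.radians(5.8);ex=np.array([np.cos(th),np.sin(th)]);ey=np.array([-ex[1],ex[0]])
o=np.array([482,-310.])
def samp(xs,ys,z):
    X,Y=np.meshgrid(xs,ys,indexing='ij');P=o+X[...,None]*ex+Y[...,None]*ey
    uv=proj(c,np.c_[P.reshape(-1,2),np.full(X.size,z)]).astype(np.float32).reshape(X.shape+(2,))
    return cv2.remap(c["img"],uv[...,0],uv[...,1],cv2.INTER_LINEAR).astype(float)
xs=np.arange(-125,126,1.);
for z in (29,):
    I=samp(xs,np.arange(-70,71,2),z)[...,0].mean(1)   # blue: rails pale
    for x0 in(-79,-25,25,79):
        s=(xs>x0-14)&(xs<x0+14);w=np.clip(I[s]-np.median(I[s]),0,None);print(x0,(xs[s]*w).sum()/w.sum(),end='; ')
    print()
I=samp(xs,np.arange(-70,40,2),10)[...,0].mean(1);print("front z10",I[:40].round(0).tolist())
ys=np.arange(-110,111,1.);I=samp(np.arange(-70,95,2.),ys,10)[...,0].mean(0);d=np.diff(cv2.GaussianBlur(I,(1,5),0).ravel())
print("y edges",ys[:60][np.argmin(d[:60])],ys[160:][np.argmax(d[160:])])
I=samp(np.array([-79,-25,25,79.]),ys,29)[...,0]
# notch profile: side strips
for i in range(4): print(I[i][15:206:3].round(0).astype(int).tolist())
vis=np.vstack([samp(np.arange(125,-126,-1.),np.arange(100,-101,-1.),29)]).astype(np.uint8)
cv2.imwrite("pics/rack.png",cv2.resize(vis,None,fx=2.3,fy=2.3))
E
```

```text
-79 -78.62961817900758; -25 -24.670573015752225; 25 25.204441154700223; 79 79.22926977842077; 
front z10 [102.0, 103.0, 103.0, 103.0, 103.0, 103.0, 103.0, 103.0, 102.0, 102.0, 101.0, 101.0, 100.0, 98.0, 95.0, 89.0, 80.0, 69.0, 61.0, 57.0, 55.0, 54.0, 54.0, 53.0, 53.0, 53.0, 53.0, 53.0, 53.0, 53.0, 53.0, 53.0, 53.0, 53.0, 53.0, 53.0, 54.0, 55.0, 57.0, 60.0]
y edges -85.0 83.0
[96, 96, 96, 97, 95, 90, 85, 82, 80, 73, 67, 67, 67, 66, 66, 66, 66, 73, 80, 82, 82, 83, 82, 84, 84, 83, 83, 74, 68, 67, 66, 67, 64, 66, 65, 71, 80, 83, 85, 84, 85, 83, 84, 85, 83, 71, 69, 68, 68, 68, 66, 66, 65, 75, 90, 85, 83, 79, 48, 39, 46, 63, 87, 96]
[110, 110, 109, 107, 102, 92, 85, 82, 80, 74, 69, 67, 66, 66, 66, 65, 66, 74, 80, 81, 82, 82, 82, 84, 84, 85, 84, 72, 67, 67, 67, 66, 66, 66, 66, 71, 80, 82, 82, 82, 82, 83, 84, 84, 83, 74, 67, 66, 66, 66, 67, 66, 66, 75, 88, 83, 82, 76, 53, 39, 46, 63, 90, 98]
[101, 102, 101, 101, 99, 92, 85, 82, 81, 75, 68, 67, 68, 66, 66, 66, 66, 71, 80, 83, 83, 82, 82, 84, 83, 83, 82, 71, 68, 66, 67, 68, 67, 66, 65, 70, 81, 83, 82, 82, 83, 83, 83, 85, 82, 75, 69, 67, 68, 67, 66, 65, 66, 75, 85, 83, 83, 77, 53, 39, 43, 64, 90, 96]
[103, 104, 104, 104, 100, 92, 84, 84, 81, 74, 69, 67, 67, 69, 68, 68, 66, 71, 79, 81, 82, 82, 82, 83, 84, 84, 83, 75, 68, 67, 68, 67, 67, 66, 66, 72, 80, 83, 83, 84, 83, 84, 84, 84, 83, 76, 68, 66, 67, 68, 67, 67, 67, 74, 87, 84, 82, 78, 56, 41, 43, 69, 99, 102]
```

View pics/rack.png

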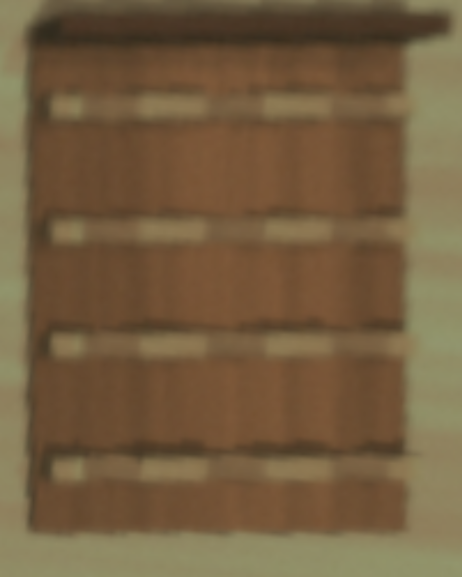

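Emit:
{"op": "play_rows", "data": {
  "plan": [
    [15,-34,0,0,-0.008,0,-0.07],
    [15,-36,0,0,0,0,-0.07],
    [15,-36,0,0,0,0,-0.07],
    [15,-36,0,0,0,0,-0.07],
    [15,-36,-10,0,0,0,-0.07]
  ],
  "grip_force": 40
}}

```text
time_s: 7.13
eef_pos: [533.8, 78.3, 173.0]
ee_rot: [0.001, 1.0, 0.013, -0.006]
force: [0.4, 0.9, 0.2]
grip_width: 0.465
```

Emit:
{"op": "play_rows", "data": {
  "plan": [
    [15,-36,-20,0,0,0,-0.07],
    [15,-36,-20,0,0,0,-0.07],
    [15,-36,-20,0,0,0,-0.07],
    [15,-30,-20,0,0,0,-0.07],
    [0,0,0,0,0,0,-0.07]
  ]
}}

```text
time_s: 7.55
eef_pos: [590.8, -58.8, 84.4]
ee_rot: [-0.001, 1.0, 0.012, -0.012]
force: [-0.4, -0.2, 0.1]
grip_width: 0.463
```

Emit:
{"op": "play_rows", "data": {
  "plan": [
    [8,-6,0,0,-0.024,-0.012,-0.07],
    [0,0,-15,0,0,0,-0.07],
    [0,0,0,0,0,0,-0.07]
  ]
}}

```text
time_s: 7.8
eef_pos: [598.7, -64.2, 63.4]
ee_rot: [-0.003, 1.0, 0.005, -0.002]
force: [-0.7, 0.1, -1.8]
grip_width: 0.467
```

```bash
python3 - <<'E'
from h import *
s=sense();print(s["eef_pos"])
c=cap("scene");crop(c["img"],(240,120,390,240),4.5,"s4")
E
```

```text
[598.65992931 -64.16788203  63.40741283]
```

View pics/s4.png

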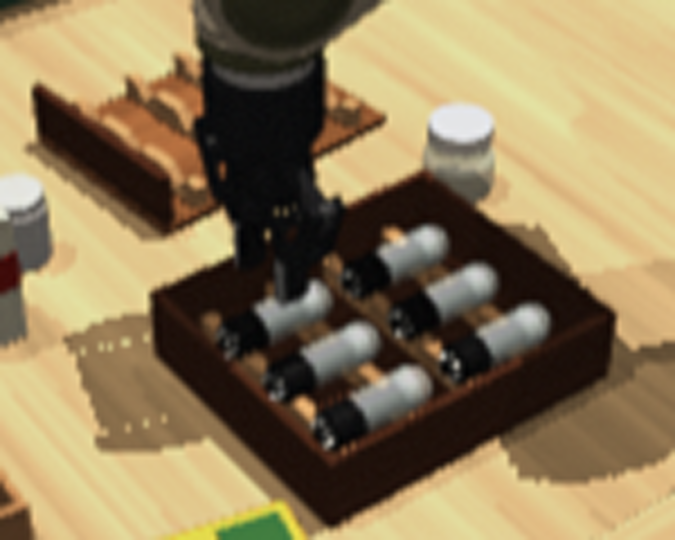

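Emit:
{"op": "play_rows", "data": {
  "plan": [
    [0,-1,-20,-0.006,-0.004,0,-0.07],
    [0,0,-15,0,0,0,-0.07],
    [0,0,-10,0,0,0,-0.07],
    [0,0,-7,0,0,0,-0.07],
    [0,0,0,0,0,0,-0.07]
  ]
}}

```text
time_s: 8.27
eef_pos: [602.2, -61.8, 15.4]
ee_rot: [0.002, 1.0, 0.007, 0.006]
force: [0.8, 0.7, -0.6]
grip_width: 0.467
```

Emit:
{"op": "play_rows", "data": {
  "plan": [
    [-3,-3,-5,0.004,0.014,0,-0.07],
    [0,0,0,0,0,0,-0.4],
    [0,0,0,0,0,0,-1],
    [0,0,0,0,0,0,-1]
  ]
}}

```text
time_s: 8.6
eef_pos: [603.6, -64.1, 16.8]
ee_rot: [0.001, 1.0, 0.009, 0.004]
force: [-0.5, -0.9, -0.2]
grip_width: 0.316
```

Emit:
{"op": "play_rows", "data": {
  "plan": [
    [0,0,0,0,0,0,-1],
    [0,0,20,0,0,0,-1],
    [0,0,30,0,0,0,-1],
    [0,0,30,0,0,0,-1],
    [0,0,0,0,0,0,-1]
  ]
}}

```text
time_s: 9.02
eef_pos: [601.9, -63.6, 98.6]
ee_rot: [-0.001, 1.0, 0.008, 0.002]
force: [0.5, -0.3, 0.0]
grip_width: 0.315
```

Emit:
{"op": "play_rows", "data": {
  "plan": [
    [-11,-30,5,0,0,0.028,-1],
    [-11,-32,0,0,0,0.028,-1],
    [-11,-32,0,0,0,0.028,-1],
    [-12,-32,0,0,0,0,-1],
    [-12,-32,0,0,0,0,-1]
  ]
}}

```text
time_s: 9.43
eef_pos: [544.2, -220.6, 105.2]
ee_rot: [-0.001, 0.998, 0.057, 0.003]
force: [0.7, -0.4, -0.6]
grip_width: 0.31
```

Emit:
{"op": "play_rows", "data": {
  "plan": [
    [-12,-31,0,0,0,0,-1],
    [0,0,-10,0,0,0,-1],
    [0,0,0,0,0,0,-1]
  ]
}}

```text
time_s: 9.68
eef_pos: [528.7, -258.8, 94.2]
ee_rot: [-0.001, 0.999, 0.054, 0.003]
force: [0.2, 0.6, -1.6]
grip_width: 0.313
```

Emit:
{"op": "play_rows", "data": {
  "plan": [
    [4,6,-15,-0.002,0.006,-0.006,-1],
    [0,0,-20,0,0,0,-1],
    [0,0,-15,0,0,0,-1],
    [0,0,0,0,0,0,-1]
  ]
}}

```text
time_s: 10.02
eef_pos: [533.7, -250.8, 43.0]
ee_rot: [-0.0, 0.999, 0.051, 0.0]
force: [-1.0, 0.4, -0.9]
grip_width: 0.312
```

```bash
python3 - <<'E'
from h import *
s=sense();print(s["eef_pos"],s["ee_rot"])
c=cap("scene");crop(c["img"],(235,80,345,180),5.5,"s5")
E
```

```text
[ 533.70878549 -250.78542441   42.96441637] [-7.64097424e-05  9.98707774e-01  5.08202400e-02  2.82959717e-04]
```

View pics/s5.png

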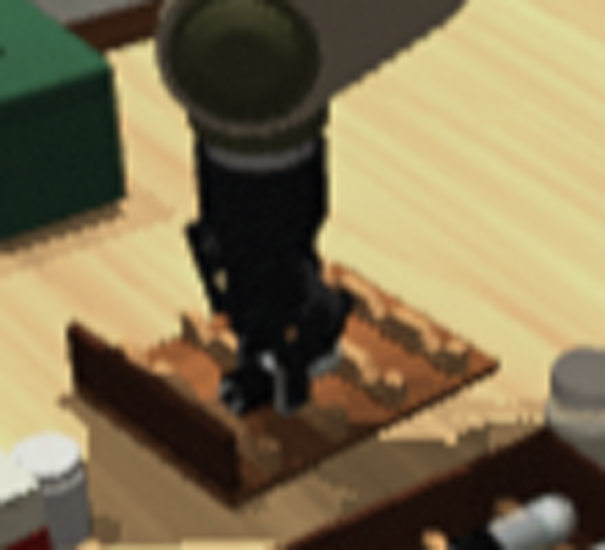

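Emit:
{"op": "play_rows", "data": {
  "plan": [
    [0,-1,-10,0,0,0,-1],
    [0,0,-7,0,0,0,-1],
    [0,0,-3,0,0,0,-1],
    [0,0,0,0,0,0,-1]
  ]
}}

```text
time_s: 10.4
eef_pos: [536.0, -251.4, 25.4]
ee_rot: [0.002, 0.999, 0.052, 0.002]
force: [0.2, -0.1, -0.6]
grip_width: 0.309
```

Emit:
{"op": "play_rows", "data": {
  "plan": [
    [-3,-1,-3,0,0.004,0,-1],
    [0,0,-2,0,0,0,-1],
    [0,0,-1,0,0,0,-1]
  ]
}}

```text
time_s: 10.65
eef_pos: [533.3, -252.8, 20.0]
ee_rot: [0.002, 0.999, 0.052, 0.001]
force: [-1.0, 3.3, 10.6]
grip_width: 0.311
```

Emit:
{"op": "play_rows", "data": {
  "plan": [
    [0,0,1,0,0,0,-0.2],
    [0,0,0,0,0,0,-0.07],
    [0,0,0,0,0,0,-0.07],
    [0,0,15,0,0,0,-0.07],
    [0,0,35,0,0,0,-0.07]
  ]
}}

```text
time_s: 11.07
eef_pos: [530.6, -251.3, 66.9]
ee_rot: [-0.001, 0.999, 0.052, -0.003]
force: [-1.0, 0.2, -0.2]
grip_width: 0.463
```

Emit:
{"op": "play_rows", "data": {
  "plan": [
    [0,10,35,0,0,0,-0.07],
    [8,32,5,0,0,-0.028,-0.07],
    [13,38,0,0,0,-0.028,-0.07],
    [13,38,0,0,0,-0.028,-0.07],
    [13,38,0,0,0,0,-0.07]
  ]
}}

```text
time_s: 11.48
eef_pos: [579.5, -98.8, 117.1]
ee_rot: [0.003, 1.0, 0.002, 0.003]
force: [0.1, 0.5, -0.8]
grip_width: 0.463
```

Emit:
{"op": "play_rows", "data": {
  "plan": [
    [13,38,0,0,0,0,-0.07],
    [8,28,0,0,0,0,-0.07],
    [0,0,0,0,0,0,-0.07]
  ]
}}

```text
time_s: 11.73
eef_pos: [602.5, -23.2, 118.3]
ee_rot: [0.003, 1.0, 0.004, 0.004]
force: [0.7, -0.4, 0.4]
grip_width: 0.468
```

```bash
python3 - <<'E'
from h import *
c=cap("top");g=c["img"]
crop(g,(280,150,480,290),4,"t6")
E
```

View pics/t6.png

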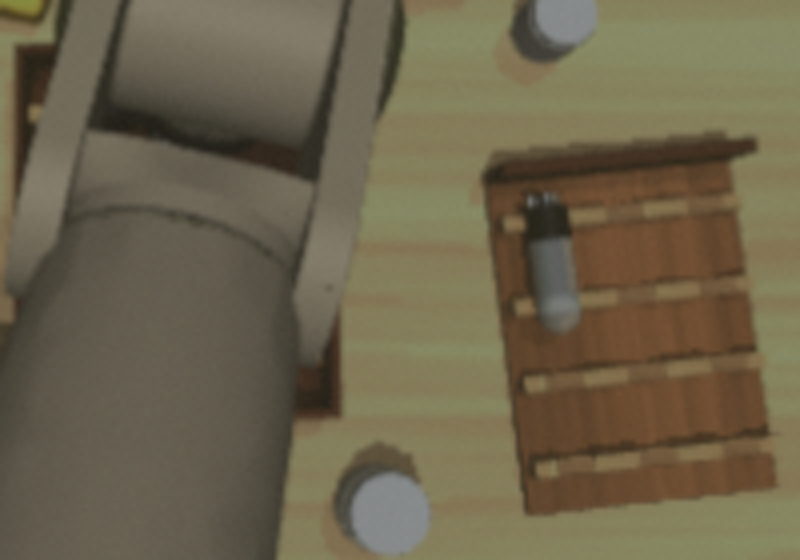

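```bash
cat >> h.py <<'E'
FR={"rack":((482.5,-311.8),0.101,36),"case":((546.6,-11.2),0.010,31)}
def tubes(c,name,dbg=False):
    o,th,z=FR[name];ex=np.array([np.cos(th),np.sin(th)]);ey=np.array([-ex[1],ex[0]])
    xs=np.arange(-112,105,1.);ys=np.arange(-92,93,1.)
    X,Y=np.meshgrid(xs,ys,indexing='ij');P=np.array(o)+X[...,None]*ex+Y[...,None]*ey
    uv=proj(c,np.c_[P.reshape(-1,2),np.full(X.size,z)]).astype(np.float32).reshape(X.shape+(2,))
    I=cv2.remap(c["img"],uv[...,0],uv[...,1],cv2.INTER_LINEAR);h=cv2.cvtColor(I,cv2.COLOR_BGR2HSV)
    m=((h[...,1]<75)&(h[...,2]>60)).astype(np.uint8)
    m=cv2.morphologyEx(m,cv2.MORPH_OPEN,np.ones((9,9)))
    n,_,st,ce=cv2.connectedComponentsWithStats(m);out=[]
    for i in range(1,n):
        if st[i,4]<300: continue
        yy,xx=np.where(_==i);d=cv2.fitLine(np.c_[yy,xx].astype(np.float32),cv2.DIST_L2,0,.01,.01).ravel()
        out.append((round(xs[int(ce[i,1])]+18),round(ys[int(ce[i,0])]),st[i,3],st[i,2],round(d[1]/d[0],2)))
    if dbg: cv2.imwrite(f"pics/{dbg}.png",I)
    return out
E
python3 - <<'E'
from h import *
c=cap("top");print(tubes(c,"rack"),sense()["time_s"])
c2=dict(c);c2["img"]=cv2.imread("pics/top3.png");print(tubes(c2,"case"))
E
```

```text
[(55, 53, np.int32(60), np.int32(28), np.float32(-0.0))] 11.8333
[(-51, -54, np.int32(61), np.int32(27), np.float32(-0.01)), (-51, 0, np.int32(62), np.int32(29), np.float32(0.0)), (-51, 54, np.int32(62), np.int32(29), np.float32(0.0)), (54, 0, np.int32(62), np.int32(28), np.float32(0.0)), (54, 54, np.int32(62), np.int32(28), np.float32(0.0)), (55, -54, np.int32(62), np.int32(28), np.float32(0.0))]
```

Emit:
{"op": "play_rows", "data": {
  "plan": [
    [-4,12,-20,0.006,0.008,0.006,-0.07],
    [0,0,-30,0,0.004,0,-0.07],
    [-1,0,-25,0,0.004,0,-0.07],
    [0,0,0,0,0,0,-0.07]
  ]
}}

```text
time_s: 12.17
eef_pos: [596.9, -19.9, 42.7]
ee_rot: [0.001, 1.0, 0.004, -0.002]
force: [0.4, -0.1, -0.6]
grip_width: 0.465
```

Emit:
{"op": "play_rows", "data": {
  "plan": [
    [2,9,0,0,0,0.004,-0.07],
    [0,0,0,0,0,0,-0.07]
  ]
}}

```text
time_s: 12.33
eef_pos: [598.9, -12.7, 43.6]
ee_rot: [0.001, 1.0, 0.004, -0.002]
force: [-0.6, 0.9, 0.2]
grip_width: 0.465
```

Emit:
{"op": "play_rows", "data": {
  "plan": [
    [0,2,-12,0,0.003,0.004,-0.07],
    [-1,0,-12,0,0.003,0,-0.07],
    [-1,0,-8,0,0.003,0,-0.07],
    [0,0,0,0,0,0,-0.07]
  ]
}}

```text
time_s: 12.67
eef_pos: [598.8, -11.7, 12.8]
ee_rot: [0.002, 1.0, 0.006, -0.004]
force: [0.3, 0.1, -1.0]
grip_width: 0.464
```

Emit:
{"op": "play_rows", "data": {
  "plan": [
    [0,0,0,0,0,0,-0.4],
    [0,0,0,0,0,0,-1],
    [0,0,0,0,0,0,-1]
  ]
}}

```text
time_s: 12.92
eef_pos: [598.9, -10.3, 13.0]
ee_rot: [0.001, 1.0, 0.006, -0.004]
force: [-0.1, 0.9, -0.6]
grip_width: 0.311
```

Emit:
{"op": "play_rows", "data": {
  "plan": [
    [0,0,0,0,0,0,-1],
    [0,0,20,0,0,0,-1],
    [0,0,30,0,0,0,-1],
    [0,0,30,0,0,0,-1],
    [0,0,5,0,0,0,-1]
  ]
}}

```text
time_s: 13.33
eef_pos: [597.3, -10.7, 99.5]
ee_rot: [0.001, 1.0, 0.006, -0.006]
force: [0.3, 0.1, 0.0]
grip_width: 0.313
```

Emit:
{"op": "play_rows", "data": {
  "plan": [
    [-7,-33,5,0,-0.008,0.03,-1],
    [-8,-38,0,0,0,0.03,-1],
    [-8,-38,0,0,0,0.03,-1],
    [-8,-38,0,0,0,0,-1],
    [-8,-38,0,0,0,0,-1]
  ]
}}

```text
time_s: 13.75
eef_pos: [558.4, -196.0, 108.1]
ee_rot: [0.002, 0.998, 0.059, 0.002]
force: [0.5, 1.2, -0.3]
grip_width: 0.314
```

Emit:
{"op": "play_rows", "data": {
  "plan": [
    [-8,-38,0,0,0,0,-1],
    [-8,-38,0,0,0,0,-1],
    [-8,-30,0,0,0,0,-1],
    [0,0,-5,0,0,0,-1]
  ]
}}

```text
time_s: 14.08
eef_pos: [530.3, -314.5, 103.5]
ee_rot: [0.004, 0.998, 0.056, 0.002]
force: [0.8, 0.4, -0.3]
grip_width: 0.315
```

Emit:
{"op": "play_rows", "data": {
  "plan": [
    [4,8,-5,0.008,0.004,-0.01,-1],
    [0,0,-25,0,0.002,0,-1],
    [0,0,-25,0,0.002,0,-1],
    [0,0,0,0,0,0,-1]
  ]
}}

```text
time_s: 14.42
eef_pos: [534.4, -305.0, 45.5]
ee_rot: [-0.001, 0.999, 0.048, -0.002]
force: [-0.1, 0.3, -1.2]
grip_width: 0.313
```

Emit:
{"op": "play_rows", "data": {
  "plan": [
    [0,-1,-12,0,0.001,0.004,-1],
    [-1,-1,-10,0,0.002,0,-1],
    [0,0,-4,0,0.002,0,-1],
    [0,0,-1,0,0,0,-1]
  ]
}}

```text
time_s: 14.75
eef_pos: [535.7, -305.2, 18.9]
ee_rot: [0.001, 0.999, 0.052, -0.004]
force: [-2.3, -4.2, 7.3]
grip_width: 0.314
```

Emit:
{"op": "play_rows", "data": {
  "plan": [
    [0,-1,0,0,0,0,-0.2],
    [0,0,0,0,0,0,-0.07],
    [0,0,0,0,0,0,-0.07],
    [0,0,15,0,0,0,-0.07],
    [0,0,35,0,0,0,-0.07]
  ]
}}

```text
time_s: 15.17
eef_pos: [534.2, -304.0, 65.5]
ee_rot: [-0.002, 0.999, 0.052, -0.007]
force: [-0.5, 0.2, -0.1]
grip_width: 0.465
```

Emit:
{"op": "play_rows", "data": {
  "plan": [
    [0,15,35,0,0,0,-0.07],
    [7,35,5,0,0,-0.03,-0.07],
    [7,39,0,0,0,-0.03,-0.07],
    [7,39,0,0,0,-0.03,-0.07],
    [7,39,0,0,0,0,-0.07]
  ]
}}

```text
time_s: 15.58
eef_pos: [564.0, -139.8, 116.5]
ee_rot: [0.002, 1.0, -0.0, -0.0]
force: [1.8, 0.0, 0.3]
grip_width: 0.465
```

```bash
python3 - <<'E'
from h import *
c=cap("top");print(tubes(c,"rack"),tubes(c,"case"),sense()["eef_pos"],sense()["ee_rot"])
E
```

```text
[(39, 44, np.int32(217), np.int32(132), np.float32(-0.37))] [(-48, -71, np.int32(112), np.int32(53), np.float32(-0.15)), (-51, 0, np.int32(61), np.int32(29), np.float32(0.02)), (-51, 54, np.int32(60), np.int32(28), np.float32(-0.01)), (54, 54, np.int32(62), np.int32(28), np.float32(0.01))] [ 564.84017659 -132.78261911  116.60924807] [ 8.22895890e-04  9.99995693e-01  2.80870591e-03 -2.17428192e-04]
```

Emit:
{"op": "play_rows", "data": {
  "plan": [
    [6,32,0,0,0,0,-0.07],
    [7,37,0,0,0,0,-0.07],
    [7,37,-5,0,0,0,-0.07],
    [7,37,-10,0,0,0,-0.07],
    [7,34,-10,0,0,0,-0.07]
  ]
}}

```text
time_s: 16.05
eef_pos: [600.6, 50.0, 95.6]
ee_rot: [0.002, 1.0, 0.001, 0.004]
force: [-0.5, 0.1, -0.2]
grip_width: 0.465
```

Emit:
{"op": "play_rows", "data": {
  "plan": [
    [0,0,-15,0,0,0,-0.07],
    [0,0,0,0,0,0,-0.07]
  ]
}}

```text
time_s: 16.22
eef_pos: [600.3, 57.4, 79.2]
ee_rot: [0.001, 1.0, 0.005, 0.003]
force: [-0.2, -1.3, -1.5]
grip_width: 0.467
```

Emit:
{"op": "play_rows", "data": {
  "plan": [
    [-2,-14,-15,0.002,0.007,0,-0.07],
    [0,0,-20,0,0.003,0,-0.07],
    [0,0,0,0,0,0,-0.07]
  ]
}}

```text
time_s: 16.47
eef_pos: [599.0, 43.3, 45.6]
ee_rot: [0.0, 1.0, 0.006, -0.0]
force: [-1.4, 0.6, -0.5]
grip_width: 0.462
```

Emit:
{"op": "play_rows", "data": {
  "plan": [
    [0,0,-13,0,0.003,0,-0.07],
    [-1,0,-12,0,0.003,0,-0.07],
    [-1,0,-8,0,0.003,0,-0.07],
    [0,0,0,0,0,0,-0.07]
  ]
}}

```text
time_s: 16.8
eef_pos: [598.9, 41.5, 13.9]
ee_rot: [0.0, 1.0, 0.005, -0.002]
force: [0.0, -0.7, 0.1]
grip_width: 0.464
```

Emit:
{"op": "play_rows", "data": {
  "plan": [
    [0,0,0,0,0,0,-0.4],
    [0,0,0,0,0,0,-1],
    [0,0,0,0,0,0,-1]
  ]
}}

```text
time_s: 17.05
eef_pos: [599.2, 43.8, 14.8]
ee_rot: [-0.002, 1.0, 0.005, -0.002]
force: [0.3, 0.5, -0.0]
grip_width: 0.309
```

Emit:
{"op": "play_rows", "data": {
  "plan": [
    [0,0,0,0,0,0,-1],
    [0,0,20,0,0,0,-1],
    [0,0,30,0,0,0,-1],
    [0,0,30,0,0,0,-1],
    [0,0,5,0,0,0,-1]
  ]
}}

```text
time_s: 17.47
eef_pos: [597.1, 43.5, 101.0]
ee_rot: [-0.001, 1.0, 0.005, -0.005]
force: [-0.2, -0.6, 0.7]
grip_width: 0.313
```

Emit:
{"op": "play_rows", "data": {
  "plan": [
    [-5,-30,5,0,-0.006,0.03,-1],
    [-5,-38,0,0,0,0.03,-1],
    [-5,-38,0,0,0,0.03,-1],
    [-5,-38,0,0,0,0,-1],
    [-5,-38,0,0,0,0,-1]
  ]
}}

```text
time_s: 17.88
eef_pos: [571.9, -138.8, 109.3]
ee_rot: [-0.0, 0.998, 0.058, 0.001]
force: [-0.1, 0.4, 0.2]
grip_width: 0.311
```

Emit:
{"op": "play_rows", "data": {
  "plan": [
    [-5,-38,0,0,0,0,-1],
    [-5,-38,0,0,0,0,-1],
    [-5,-38,0,0,0,0,-1],
    [-5,-38,0,0,0,0,-1],
    [-5,-38,0,0,0,0,-1]
  ]
}}

```text
time_s: 18.3
eef_pos: [543.0, -338.7, 108.5]
ee_rot: [-0.0, 0.998, 0.058, 0.001]
force: [0.6, 0.2, -0.4]
grip_width: 0.312
```

Emit:
{"op": "play_rows", "data": {
  "plan": [
    [0,-10,0,0,0,0,-1],
    [0,0,0,0,0,0,-1]
  ]
}}

```text
time_s: 18.47
eef_pos: [540.1, -356.6, 107.5]
ee_rot: [0.001, 0.999, 0.054, 0.0]
force: [0.3, -0.6, -0.2]
grip_width: 0.312
```

Emit:
{"op": "play_rows", "data": {
  "plan": [
    [0,-3,-10,0,0.003,-0.005,-1],
    [0,0,-25,0,0.002,0,-1],
    [0,0,-25,0,0.002,0,-1],
    [0,0,0,0,0,0,-1]
  ]
}}

```text
time_s: 18.8
eef_pos: [540.7, -356.2, 44.1]
ee_rot: [0.001, 0.999, 0.052, -0.003]
force: [0.1, 0.8, -1.4]
grip_width: 0.309
```

Emit:
{"op": "play_rows", "data": {
  "plan": [
    [0,-4,-10,0,0.001,0,-1],
    [-1,-2,-8,0,0.002,0,-1],
    [0,0,-5,0,0.002,0,-1],
    [0,0,-2,0,0,0,-1]
  ]
}}

```text
time_s: 19.13
eef_pos: [541.5, -360.2, 19.3]
ee_rot: [0.001, 0.999, 0.054, -0.006]
force: [-6.0, 2.4, 14.9]
grip_width: 0.312
```

Emit:
{"op": "play_rows", "data": {
  "plan": [
    [0,0,0,0,0,0,-0.2],
    [0,0,0,0,0,0,-0.07],
    [0,0,0,0,0,0,-0.07],
    [0,0,15,0,0,0,-0.07],
    [0,0,35,0,0,0,-0.07]
  ]
}}

```text
time_s: 19.55
eef_pos: [540.0, -358.1, 65.8]
ee_rot: [-0.002, 0.999, 0.054, -0.009]
force: [0.5, -0.3, -0.6]
grip_width: 0.465
```

Emit:
{"op": "play_rows", "data": {
  "plan": [
    [-2,10,35,0,0,0,-0.07],
    [-6,30,5,0,0,-0.03,-0.07],
    [-6,38,0,0,0,-0.03,-0.07],
    [-6,38,0,0,0,-0.03,-0.07],
    [-6,38,0,0,0,0,-0.07]
  ]
}}

```text
time_s: 19.97
eef_pos: [515.1, -207.6, 116.5]
ee_rot: [0.004, 1.0, 0.003, -0.002]
force: [1.2, -0.1, -0.7]
grip_width: 0.461
```

Emit:
{"op": "play_rows", "data": {
  "plan": [
    [-6,38,0,0,0,0,-0.07],
    [-6,38,0,0,0,0,-0.07],
    [-6,35,0,0,0,0,-0.07],
    [0,5,0,0,0,0,-0.07],
    [0,0,0,0,0,0,-0.07]
  ]
}}

```text
time_s: 20.38
eef_pos: [494.3, -80.2, 119.5]
ee_rot: [0.004, 1.0, 0.005, 0.0]
force: [1.0, -0.7, 0.6]
grip_width: 0.465
```

```bash
python3 - <<'E'
from h import *
c=cap("top","top7");print(tubes(c,"rack"),tubes(c,"case"),sense()["eef_pos"],sense()["ee_rot"])
E
```

```text
[(46, 70, np.int32(128), np.int32(53), np.float32(-0.24)), (-2, -85, np.int32(20), np.int32(18), np.float32(0.54)), (55, -55, np.int32(60), np.int32(29), np.float32(0.0)), (55, -1, np.int32(60), np.int32(28), np.float32(-0.0))] [(-22, -50, np.int32(178), np.int32(107), np.float32(-0.41)), (-51, 54, np.int32(62), np.int32(28), np.float32(0.0))] [494.41827531 -80.83270639 119.48232208] [4.23238185e-03 9.99980793e-01 4.50698489e-03 4.32845292e-04]
```

Emit:
{"op": "play_rows", "data": {
  "plan": [
    [0,15,-10,0.008,0.001,0,-0.07],
    [0,1,-30,0,0.003,0,-0.07],
    [0,0,-32,0,0.003,0,-0.07],
    [0,0,0,0,0,0,-0.07]
  ]
}}

```text
time_s: 20.77
eef_pos: [497.4, -69.1, 47.8]
ee_rot: [0.002, 1.0, 0.003, 0.001]
force: [-0.9, 0.3, -1.8]
grip_width: 0.464
```

Emit:
{"op": "play_rows", "data": {
  "plan": [
    [-3,3,-15,0.003,0.003,0.002,-0.07],
    [-1,1,-12,0,0.003,0,-0.07],
    [-1,0,-8,0,0.003,0,-0.07],
    [0,0,0,0,0,0,-0.07]
  ]
}}

```text
time_s: 21.1
eef_pos: [495.4, -69.3, 16.1]
ee_rot: [0.001, 1.0, 0.001, -0.001]
force: [-7.5, 10.8, 8.0]
grip_width: 0.466
```

Emit:
{"op": "play_rows", "data": {
  "plan": [
    [0,0,0,0,0,0,-0.4],
    [0,0,0,0,0,0,-1],
    [0,0,0,0,0,0,-1]
  ]
}}

```text
time_s: 21.35
eef_pos: [496.4, -66.5, 19.1]
ee_rot: [-0.002, 1.0, -0.0, -0.001]
force: [1.0, 0.4, 0.4]
grip_width: 0.311
```

Emit:
{"op": "play_rows", "data": {
  "plan": [
    [0,0,0,0,0,0,-1],
    [0,0,20,0,0,0,-1],
    [0,0,30,0,0,0,-1],
    [0,0,30,0,0,0,-1],
    [0,0,5,0,0,0,-1]
  ]
}}

```text
time_s: 21.77
eef_pos: [496.6, -69.3, 108.0]
ee_rot: [-0.002, 1.0, -0.002, -0.002]
force: [0.8, -0.1, 0.5]
grip_width: 0.313
```

```bash
python3 - <<'E'
from h import *
c=cap("scene");crop(c["img"],(250,80,390,230),4,"s8")
E
```

```text
(no output)
```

View pics/s8.png

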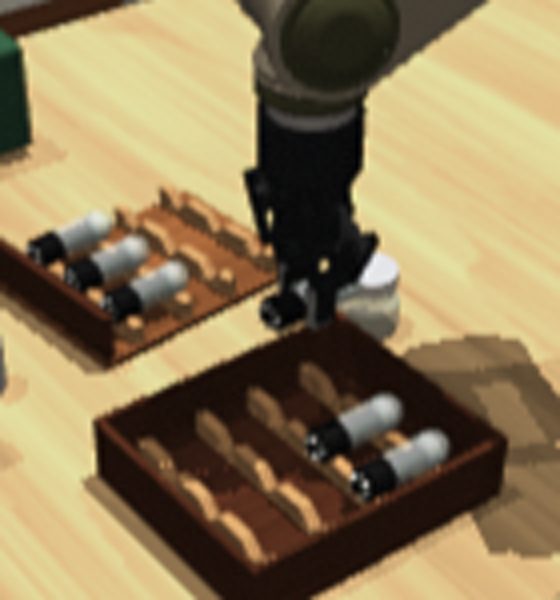

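Emit:
{"op": "play_rows", "data": {
  "plan": [
    [-11,-30,2,0,-0.004,0.035,-1],
    [-12,-34,0,0,0,0.035,-1],
    [-12,-34,0,0,0,0.035,-1],
    [-12,-34,0,0,0,0,-1],
    [-12,-34,0,0,0,0,-1]
  ]
}}

```text
time_s: 22.23
eef_pos: [435.4, -237.3, 107.0]
ee_rot: [-0.002, 0.998, 0.058, -0.0]
force: [0.8, -0.1, -0.7]
grip_width: 0.315
```

Emit:
{"op": "play_rows", "data": {
  "plan": [
    [-6,-14,0,0,0,0,-1],
    [0,0,0,0,0,0,-1]
  ]
}}

```text
time_s: 22.4
eef_pos: [426.3, -257.8, 105.2]
ee_rot: [-0.002, 0.999, 0.054, -0.001]
force: [-0.2, 0.2, -0.4]
grip_width: 0.309
```

Emit:
{"op": "play_rows", "data": {
  "plan": [
    [1,-5,-10,-0.003,0,-0.005,-1],
    [0,0,-25,0,0.002,0,-1],
    [0,0,-20,0,0.002,0,-1],
    [0,0,0,0,0,0,-1]
  ]
}}

```text
time_s: 22.73
eef_pos: [427.3, -262.5, 45.0]
ee_rot: [-0.0, 0.999, 0.051, -0.003]
force: [-0.3, 0.5, -1.1]
grip_width: 0.312
```

Emit:
{"op": "play_rows", "data": {
  "plan": [
    [0,-1,-10,0,0.001,0,-1],
    [-1,0,-7,0,0.002,0,-1],
    [0,0,-3,0,0.002,0,-1],
    [0,0,-2,0,0,0,-1]
  ]
}}

```text
time_s: 23.07
eef_pos: [427.9, -263.5, 22.3]
ee_rot: [0.001, 0.999, 0.052, -0.005]
force: [-7.2, -1.8, 24.6]
grip_width: 0.315
```

Emit:
{"op": "play_rows", "data": {
  "plan": [
    [0,0,1,0,0,0,-0.2],
    [0,0,0,0,0,0,-0.07],
    [0,0,0,0,0,0,-0.07],
    [0,0,15,0,0,0,-0.07],
    [0,0,35,0,0,0,-0.07]
  ]
}}

```text
time_s: 23.48
eef_pos: [426.8, -261.6, 70.8]
ee_rot: [-0.001, 0.999, 0.053, -0.008]
force: [0.3, -0.0, 0.2]
grip_width: 0.46
```

Emit:
{"op": "play_rows", "data": {
  "plan": [
    [3,10,35,0,0,0,-0.07],
    [9,30,5,0,0,-0.03,-0.07],
    [10,38,0,0,0,-0.03,-0.07],
    [10,38,0,0,0,-0.03,-0.07],
    [10,38,0,0,0,0,-0.07]
  ]
}}

```text
time_s: 23.9
eef_pos: [471.4, -109.4, 120.3]
ee_rot: [0.003, 1.0, 0.0, -0.002]
force: [1.2, 0.1, 0.0]
grip_width: 0.466
```

Emit:
{"op": "play_rows", "data": {
  "plan": [
    [10,38,0,0,0,0,-0.07],
    [10,38,-5,0,0,0,-0.07],
    [5,10,-10,0,0,0,-0.07],
    [0,0,0,0,0,0,-0.07]
  ]
}}

```text
time_s: 24.23
eef_pos: [497.8, -12.5, 106.7]
ee_rot: [0.003, 1.0, 0.004, -0.0]
force: [-0.4, -0.5, -1.0]
grip_width: 0.465
```

```bash
python3 - <<'E'
from h import *
c=cap("top","top9");print(tubes(c,"rack"),tubes(c,"case"),sense()["eef_pos"],sense()["ee_rot"])
E
```

```text
[(-49, 53, np.int32(59), np.int32(28), np.float32(0.02)), (-1, -84, np.int32(22), np.int32(18), np.float32(0.6)), (55, -55, np.int32(60), np.int32(29), np.float32(-0.0)), (55, 53, np.int32(61), np.int32(28), np.float32(-0.0)), (55, -1, np.int32(60), np.int32(28), np.float32(-0.0))] [(-69, -87, np.int32(64), np.int32(17), np.float32(-0.1)), (-12, 4, np.int32(173), np.int32(185), np.float32(-6.3))] [497.83989797 -13.37045729 107.51079947] [3.29015834e-03 9.99988972e-01 3.33605639e-03 3.17702356e-04]
```

Emit:
{"op": "play_rows", "data": {
  "plan": [
    [-3,2,-15,0.006,0.001,0,-0.07],
    [-1,0,-25,0,0.003,0,-0.07],
    [0,0,-20,0,0.003,0,-0.07],
    [0,0,0,0,0,0,-0.07]
  ]
}}

```text
time_s: 24.62
eef_pos: [494.6, -14.9, 48.7]
ee_rot: [0.001, 1.0, 0.002, -0.0]
force: [-0.3, 0.1, -0.2]
grip_width: 0.462
```

Emit:
{"op": "play_rows", "data": {
  "plan": [
    [0,4,0,0.002,0,0.002,-0.07],
    [0,0,0,0,0,0,-0.07]
  ]
}}

```text
time_s: 24.78
eef_pos: [494.7, -12.6, 50.0]
ee_rot: [0.0, 1.0, 0.002, -0.0]
force: [0.4, 0.3, -0.5]
grip_width: 0.467
```

Emit:
{"op": "play_rows", "data": {
  "plan": [
    [0,2,-14,0,0.003,0.002,-0.07],
    [-1,1,-12,0,0.003,0,-0.07],
    [-1,0,-10,0,0.003,0,-0.07],
    [0,0,-1,0,0,0,-0.07]
  ]
}}

```text
time_s: 25.12
eef_pos: [495.2, -11.3, 16.1]
ee_rot: [0.001, 1.0, 0.003, -0.001]
force: [0.3, -0.5, -0.8]
grip_width: 0.465
```

Emit:
{"op": "play_rows", "data": {
  "plan": [
    [0,0,0,0,0,0,-0.4],
    [0,0,0,0,0,0,-1],
    [0,0,0,0,0,0,-1]
  ]
}}

```text
time_s: 25.37
eef_pos: [495.6, -11.8, 16.8]
ee_rot: [0.002, 1.0, 0.003, -0.001]
force: [0.1, 0.2, -0.4]
grip_width: 0.31
```

Emit:
{"op": "play_rows", "data": {
  "plan": [
    [0,0,0,0,0,0,-1],
    [0,0,20,0,0,0,-1],
    [0,0,30,0,0,0,-1],
    [0,0,30,0,0,0,-1],
    [0,0,5,0,0,0,-1]
  ]
}}

```text
time_s: 25.78
eef_pos: [494.1, -11.2, 104.3]
ee_rot: [0.001, 1.0, 0.002, -0.003]
force: [1.4, -0.4, 0.3]
grip_width: 0.313
```

Emit:
{"op": "play_rows", "data": {
  "plan": [
    [-6,-32,3,0,-0.005,0.033,-1],
    [-7,-38,0,0,0,0.033,-1],
    [-7,-38,0,0,0,0.033,-1],
    [-8,-38,0,0,0,0,-1],
    [-8,-38,0,0,0,0,-1]
  ]
}}

```text
time_s: 26.2
eef_pos: [458.0, -195.4, 110.3]
ee_rot: [0.001, 0.998, 0.06, 0.004]
force: [1.1, -0.3, 0.5]
grip_width: 0.313
```

Emit:
{"op": "play_rows", "data": {
  "plan": [
    [-8,-38,0,0,0,0,-1],
    [-8,-38,0,0,0,0,-1],
    [-6,-34,0,0,0,0,-1],
    [0,0,-5,0,0,0,-1],
    [0,0,0,0,0,0,-1]
  ]
}}

```text
time_s: 26.62
eef_pos: [431.3, -317.3, 104.0]
ee_rot: [0.002, 0.998, 0.057, 0.004]
force: [0.1, 0.8, -1.1]
grip_width: 0.31
```

Emit:
{"op": "play_rows", "data": {
  "plan": [
    [0,0,-10,0.004,0.008,-0.012,-1],
    [0,0,-25,0,0.002,0,-1],
    [0,0,-22,0,0.002,0,-1],
    [0,0,0,0,0,0,-1]
  ]
}}

```text
time_s: 26.95
eef_pos: [432.0, -314.5, 44.2]
ee_rot: [-0.0, 0.999, 0.05, -0.002]
force: [-0.8, 0.9, -1.1]
grip_width: 0.311
```

Emit:
{"op": "play_rows", "data": {
  "plan": [
    [0,-3,-10,0,0.001,0,-1],
    [-1,0,-8,0,0.002,0,-1],
    [0,0,-4,0,0.002,0,-1],
    [0,0,-1,0,0,0,-1]
  ]
}}

```text
time_s: 27.28
eef_pos: [432.8, -317.1, 21.4]
ee_rot: [0.001, 0.999, 0.052, -0.004]
force: [-2.3, -3.2, 6.4]
grip_width: 0.311
```

Emit:
{"op": "play_rows", "data": {
  "plan": [
    [0,0,0,0,0,0,-0.2],
    [0,0,0,0,0,0,-0.07],
    [0,0,0,0,0,0,-0.07],
    [0,0,15,0,0,0,-0.07],
    [0,0,35,0,0,0,-0.07]
  ]
}}

```text
time_s: 27.7
eef_pos: [431.4, -314.6, 68.5]
ee_rot: [-0.002, 0.999, 0.052, -0.007]
force: [-0.3, -0.4, -0.5]
grip_width: 0.467
```

Emit:
{"op": "play_rows", "data": {
  "plan": [
    [3,10,35,0,0,0,-0.07],
    [6,30,5,0,0,-0.03,-0.07],
    [6,38,0,0,0,-0.03,-0.07],
    [6,38,0,0,0,-0.03,-0.07],
    [6,38,0,0,0,0,-0.07]
  ]
}}

```text
time_s: 28.12
eef_pos: [460.3, -163.1, 118.2]
ee_rot: [0.003, 1.0, 0.0, -0.002]
force: [0.3, 0.3, -0.2]
grip_width: 0.462
```

```bash
python3 - <<'E'
from h import *
c=cap("top","top10");print(tubes(c,"rack"),tubes(c,"case"),sense()["eef_pos"],sense()["ee_rot"])
E
```

```text
[(-2, 17, np.int32(205), np.int32(185), np.float32(0.95)), (-84, 78, np.int32(31), np.int32(40), np.float32(1.68)), (55, -55, np.int32(61), np.int32(30), np.float32(-0.01))] [(-51, 54, np.int32(61), np.int32(29), np.float32(0.01))] [ 460.49078709 -156.91865553  118.09102671] [ 0.00147396  0.99999291  0.00280744 -0.00203058]
```

Last tube still in its place. Target (493.8, 41.8).

Emit:
{"op": "play_rows", "data": {
  "plan": [
    [5,32,0,0,0,0,-0.07],
    [6,38,0,0,0,0,-0.07],
    [6,38,0,0,0,0,-0.07],
    [6,38,-5,0,0,0,-0.07],
    [6,38,-10,0,0,0,-0.07]
  ]
}}

```text
time_s: 28.58
eef_pos: [490.7, 32.5, 106.3]
ee_rot: [0.003, 1.0, 0.001, 0.002]
force: [-0.2, 0.0, 0.1]
grip_width: 0.465
```

Emit:
{"op": "play_rows", "data": {
  "plan": [
    [2,3,-15,0,0,0,-0.07],
    [0,0,0,0,0,0,-0.07]
  ]
}}

```text
time_s: 28.75
eef_pos: [492.2, 42.5, 90.4]
ee_rot: [0.002, 1.0, 0.005, 0.001]
force: [-0.5, -0.3, -0.3]
grip_width: 0.467
```

Emit:
{"op": "play_rows", "data": {
  "plan": [
    [1,0,-20,0.004,0.004,0,-0.07],
    [0,0,-20,0,0.003,0,-0.07],
    [0,0,0,0,0,0,-0.07]
  ]
}}

```text
time_s: 29.0
eef_pos: [493.9, 42.3, 51.4]
ee_rot: [0.0, 1.0, 0.006, -0.001]
force: [-0.9, 0.1, -0.4]
grip_width: 0.463
```

Emit:
{"op": "play_rows", "data": {
  "plan": [
    [0,0,-14,0,0.003,0,-0.07],
    [-1,0,-13,0,0.003,0,-0.07],
    [-1,0,-10,0,0.003,0,-0.07],
    [0,0,-1,0,0,0,-0.07]
  ]
}}

```text
time_s: 29.33
eef_pos: [493.7, 39.4, 16.5]
ee_rot: [0.001, 1.0, 0.004, -0.003]
force: [0.5, -0.6, 0.3]
grip_width: 0.463
```

Emit:
{"op": "play_rows", "data": {
  "plan": [
    [0,0,0,0,0,0,-0.4],
    [0,0,0,0,0,0,-1],
    [0,0,0,0,0,0,-1]
  ]
}}

```text
time_s: 29.58
eef_pos: [494.6, 41.6, 19.6]
ee_rot: [-0.002, 1.0, 0.003, -0.002]
force: [-0.7, -0.8, -0.0]
grip_width: 0.317
```

Emit:
{"op": "play_rows", "data": {
  "plan": [
    [0,0,0,0,0,0,-1],
    [0,0,20,0,0,0,-1],
    [0,0,30,0,0,0,-1],
    [0,0,30,0,0,0,-1],
    [0,0,5,0,0,0,-1]
  ]
}}

```text
time_s: 30.0
eef_pos: [494.1, 40.3, 109.5]
ee_rot: [-0.002, 1.0, 0.002, -0.003]
force: [0.4, -1.3, -0.6]
grip_width: 0.308
```

Emit:
{"op": "play_rows", "data": {
  "plan": [
    [-4,-32,3,-0.004,-0.004,0.033,-1],
    [-5,-38,0,0,0,0.033,-1],
    [-5,-38,0,0,0,0.033,-1],
    [-5,-38,0,0,0,0,-1],
    [-5,-38,0,0,0,0,-1]
  ]
}}

```text
time_s: 30.42
eef_pos: [470.0, -146.0, 117.1]
ee_rot: [0.002, 0.998, 0.059, 0.004]
force: [1.9, 0.4, -0.2]
grip_width: 0.314
```

Emit:
{"op": "play_rows", "data": {
  "plan": [
    [-5,-38,0,0,0,0,-1],
    [-5,-38,0,0,0,0,-1],
    [-5,-38,0,0,0,0,-1],
    [-5,-38,0,0,0,0,-1],
    [-5,-38,0,0,0,0,-1]
  ]
}}

```text
time_s: 30.83
eef_pos: [440.7, -346.8, 117.9]
ee_rot: [0.003, 0.998, 0.058, 0.004]
force: [0.7, 0.1, -0.6]
grip_width: 0.311
```

Emit:
{"op": "play_rows", "data": {
  "plan": [
    [-1,-20,0,0,0,0,-1],
    [0,0,0,0,0,0,-1]
  ]
}}

```text
time_s: 31.0
eef_pos: [436.8, -375.0, 117.7]
ee_rot: [0.004, 0.998, 0.055, 0.004]
force: [1.4, -0.2, -1.1]
grip_width: 0.311
```

Emit:
{"op": "play_rows", "data": {
  "plan": [
    [0,4,-15,0.006,0.008,-0.008,-1],
    [0,0,-30,0,0.002,0,-1],
    [0,0,-28,0,0.002,0,-1],
    [0,0,0,0,0,0,-1]
  ]
}}

```text
time_s: 31.33
eef_pos: [436.0, -368.7, 40.6]
ee_rot: [0.001, 0.999, 0.049, -0.003]
force: [-1.1, 1.3, -1.2]
grip_width: 0.309
```

Emit:
{"op": "play_rows", "data": {
  "plan": [
    [0,-2,-7,0,0.001,0.003,-1],
    [0,-1,-5,0,0.002,0,-1],
    [0,0,-3,0,0.002,0,-1],
    [0,0,-1,0,0,0,-1]
  ]
}}

```text
time_s: 31.67
eef_pos: [437.1, -369.4, 24.7]
ee_rot: [0.001, 0.999, 0.052, -0.006]
force: [-0.2, -0.4, 0.2]
grip_width: 0.312
```

Emit:
{"op": "play_rows", "data": {
  "plan": [
    [0,-1,-2,0,0.002,0,-1],
    [0,0,-1,0,0,0,-1]
  ]
}}

```text
time_s: 31.83
eef_pos: [437.8, -371.0, 23.1]
ee_rot: [0.002, 0.999, 0.053, -0.006]
force: [-0.3, -1.6, -0.3]
grip_width: 0.313
```

Emit:
{"op": "play_rows", "data": {
  "plan": [
    [0,0,-2,0,0.002,0,-1],
    [0,0,-1,0,0,0,-1]
  ]
}}

```text
time_s: 32.0
eef_pos: [438.1, -371.3, 22.7]
ee_rot: [0.002, 0.999, 0.053, -0.007]
force: [-3.7, 4.5, 7.0]
grip_width: 0.312
```

Emit:
{"op": "play_rows", "data": {
  "plan": [
    [0,0,0,0,0,0,-0.2],
    [0,0,0,0,0,0,-0.07],
    [0,0,0,0,0,0,-0.07],
    [0,0,15,0,0,0,-0.07],
    [0,0,35,0,0,0,-0.07]
  ]
}}

```text
time_s: 32.42
eef_pos: [436.2, -369.1, 69.1]
ee_rot: [-0.002, 0.999, 0.052, -0.009]
force: [0.1, 0.3, -0.2]
grip_width: 0.468
```

Emit:
{"op": "play_rows", "data": {
  "plan": [
    [0,10,38,0,0,0,-0.07],
    [2,30,20,0,0,-0.03,-0.07],
    [2,38,10,0,0,-0.03,-0.07],
    [2,38,5,0,0,-0.03,-0.07],
    [2,38,0,0,0,0,-0.07]
  ]
}}

```text
time_s: 32.83
eef_pos: [444.8, -217.8, 151.1]
ee_rot: [0.003, 1.0, 0.001, -0.005]
force: [-0.4, 0.1, 0.2]
grip_width: 0.464
```

Emit:
{"op": "play_rows", "data": {
  "plan": [
    [0,38,0,0,0,0,1],
    [0,38,0,0,0,0,1],
    [0,38,0,0,0,0,1],
    [0,38,0,0,0,0,1],
    [0,38,0,0,0,0,1]
  ]
}}

```text
time_s: 33.25
eef_pos: [443.8, -19.6, 152.8]
ee_rot: [0.004, 1.0, -0.001, -0.002]
force: [1.0, -0.6, -1.0]
grip_width: 0.998
```

```bash
python3 - <<'E'
from h import *
c=cap("top","top11");print(tubes(c,"rack"),sense()["eef_pos"],sense()["ee_rot"],sense()["time_s"])
crop(c["img"],(140,140,480,310),2.35,"t11")
E
```

```text
[(-49, -56, np.int32(59), np.int32(29), np.float32(-0.01)), (-49, -1, np.int32(58), np.int32(29), np.float32(0.01)), (-49, 53, np.int32(59), np.int32(28), np.float32(0.02)), (4, -84, np.int32(33), np.int32(18), np.float32(0.12)), (55, -55, np.int32(60), np.int32(29), np.float32(-0.0)), (55, 53, np.int32(61), np.int32(28), np.float32(-0.0)), (55, -1, np.int32(60), np.int32(29), np.float32(0.0))] [443.0086053  -13.8496982  152.69662386] [ 0.00274657  0.99999149  0.00129612 -0.0027906 ] 33.3
```

View pics/t11.png

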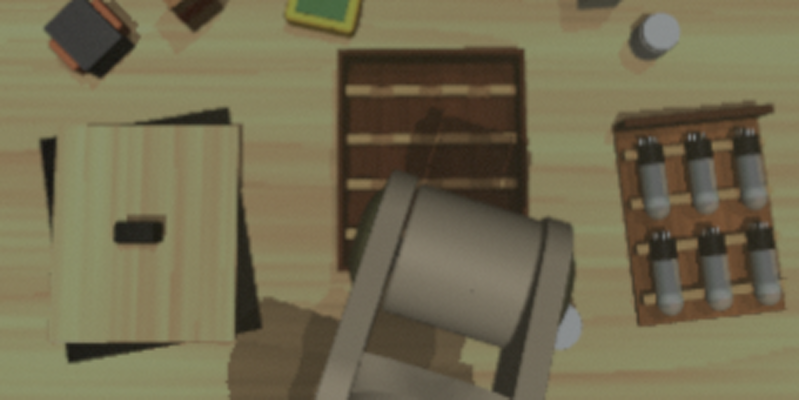

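```bash
python3 - <<'E'
from h import *
c=cap("top")
f=lambda p:np.array(p,float)/2.35+[139.7,139.7]
L=onz(c,f([(60,126),(241,124),(235,343),(52,344)]),17)[:,:2];print(L.round(1).tolist(),L.mean(0))
for i in range(4):
    d=L[(i+1)%4]-L[i];print(np.hypot(*d).round(1),np.degrees(np.arctan2(d[1],d[0])).round(2))
print("knob",onz(c,f([(138,232)]),53)[0],sense()["eef_pos"])
g=cv2.cvtColor(c["img"],cv2.COLOR_BGR2HSV)[...,2];m=(g<75).astype(np.uint8)*255;r,k=rect(c,m,53,(180,225,215,252));print(r)
E
```

```text
[[583.3, 400.7], [586.5, 200.0], [348.6, 200.0], [346.5, 397.1]] [466.23901128 299.44261852]
200.8 -89.07
237.9 180.0
197.2 90.62
236.8 0.87
knob [466.81633992 298.10400693  53.        ] [443.51656036 -16.92122331 152.7098711 ]
((466.64959716796875, 296.8280029296875), (22.08754539489746, 49.79258728027344), 0.3041565418243408)
```

Emit:
{"op": "play_rows", "data": {
  "plan": [
    [2,30,0,0.005,-0.005,0.003,1],
    [2,38,0,0,0,0.003,1],
    [2,38,0,0,0,0,1],
    [2,38,0,0,0,0,1],
    [3,38,0,0,0,0,1]
  ]
}}

```text
time_s: 33.77
eef_pos: [455.7, 166.4, 153.6]
ee_rot: [0.002, 1.0, 0.001, 0.002]
force: [1.4, -0.3, -0.2]
grip_width: 0.999
```

Emit:
{"op": "play_rows", "data": {
  "plan": [
    [3,38,0,0,0,0,1],
    [3,38,0,0,0,0,1],
    [3,38,0,0,0,0,1],
    [0,10,-10,0,0,0,1],
    [0,0,0,0,0,0,1]
  ]
}}

```text
time_s: 34.18
eef_pos: [465.4, 300.5, 143.2]
ee_rot: [0.001, 1.0, 0.003, 0.003]
force: [-0.1, -0.7, -0.7]
grip_width: 0.998
```

Emit:
{"op": "play_rows", "data": {
  "plan": [
    [0,0,-30,0.002,0.008,0,1],
    [0,0,-30,0,0.003,0,1],
    [0,0,-20,0,0.003,0,1],
    [0,0,0,0,0,0,1]
  ]
}}

```text
time_s: 34.52
eef_pos: [467.2, 296.9, 62.0]
ee_rot: [0.0, 1.0, 0.003, -0.002]
force: [-0.5, -0.5, -0.1]
grip_width: 1.001
```

```bash
python3 - <<'E'
from h import *
s=sense();print(s["eef_pos"],s["ee_rot"])
c=cap("scene");crop(c["img"],(340,150,500,300),4,"s12")
E
```

```text
[467.21446581 296.85531809  61.98772159] [ 8.47913441e-05  9.99993593e-01  2.78758725e-03 -2.24406386e-03]
```

View pics/s12.png

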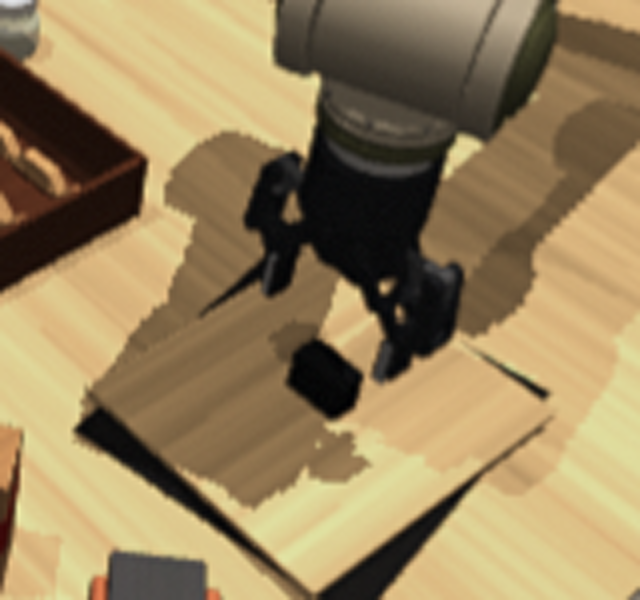

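Emit:
{"op": "play_rows", "data": {
  "plan": [
    [0,2,-18,0,0,0.004,1],
    [-1,1,-15,0,0.003,0,1],
    [0,0,-6,0,0.003,0,1],
    [0,0,0,0,0,0,1]
  ]
}}

```text
time_s: 34.9
eef_pos: [471.5, 297.6, 30.3]
ee_rot: [-0.002, 1.0, 0.003, 0.0]
force: [0.0, -0.0, 0.2]
grip_width: 0.996
```

Emit:
{"op": "play_rows", "data": {
  "plan": [
    [-5,1,-6,-0.003,0.002,0,0.8],
    [-1,0,0,0,0,0,0.5]
  ]
}}

```text
time_s: 35.07
eef_pos: [466.7, 298.1, 26.4]
ee_rot: [-0.0, 1.0, 0.002, 0.001]
force: [-0.6, -0.3, -0.2]
grip_width: 0.784
```

Emit:
{"op": "play_rows", "data": {
  "plan": [
    [0,0,0,0,0,0,0],
    [0,0,0,0,0,0,-1],
    [0,0,0,0,0,0,-1]
  ],
  "grip_force": 100
}}

```text
time_s: 35.32
eef_pos: [467.5, 298.7, 29.3]
ee_rot: [-0.001, 1.0, 0.002, 0.003]
force: [0.5, -0.4, -4.0]
grip_width: 0.493
```

Emit:
{"op": "play_rows", "data": {
  "plan": [
    [0,0,0,0,0,0,-1],
    [0,0,0,0,0,0,-1]
  ]
}}

```text
time_s: 35.48
eef_pos: [467.3, 298.6, 29.4]
ee_rot: [-0.001, 1.0, 0.002, 0.002]
force: [0.4, 0.8, -4.0]
grip_width: 0.495
```

Emit:
{"op": "play_rows", "data": {
  "plan": [
    [0,0,15,0,0,0,-1],
    [0,0,30,0,0,0,-1],
    [0,0,35,0,0,0,-1],
    [0,0,15,0,0,0,-1],
    [0,0,0,0,0,0,-1]
  ]
}}

```text
time_s: 35.9
eef_pos: [464.3, 297.3, 124.9]
ee_rot: [0.001, 1.0, 0.003, -0.002]
force: [0.4, -0.1, -3.1]
grip_width: 0.498
```

Emit:
{"op": "play_rows", "data": {
  "plan": [
    [8,-30,0,0,0,0,-1],
    [9,-36,0,0,0,0,-1],
    [9,-36,0,0,0,0,-1],
    [9,-36,0,0,0,0,-1],
    [9,-36,0,0,0,0,-1]
  ]
}}

```text
time_s: 36.32
eef_pos: [505.3, 122.8, 120.4]
ee_rot: [-0.0, 1.0, 0.008, -0.004]
force: [0.6, -0.4, -3.3]
grip_width: 0.494
```

Emit:
{"op": "play_rows", "data": {
  "plan": [
    [9,-36,0,0,0,0,-1],
    [9,-36,0,0,0,0,-1],
    [9,-36,0,0,0,0,-1],
    [4,-15,0,0,0,0,-1],
    [0,0,0,0,0,0,-1]
  ]
}}

```text
time_s: 36.73
eef_pos: [535.0, -12.7, 113.1]
ee_rot: [-0.0, 1.0, 0.005, -0.008]
force: [-0.9, -0.5, -3.9]
grip_width: 0.492
```

Emit:
{"op": "play_rows", "data": {
  "plan": [
    [11,2,2,0,-0.016,0,-1],
    [0,0,0,0,0,0,-1],
    [0,0,0,0,0,0,-1]
  ]
}}

```text
time_s: 36.98
eef_pos: [545.7, -9.6, 112.2]
ee_rot: [-0.001, 1.0, 0.004, -0.002]
force: [-0.7, 0.5, -3.3]
grip_width: 0.495
```

```bash
python3 - <<'E'
from h import *
s=sense();print(s["eef_pos"],s["ee_rot"],s["force"])
c=cap("scene");crop(c["img"],(250,90,400,240),4,"s13")
E
```

```text
[545.65520772  -9.64087    112.19181711] [-9.25828000e-04  9.99988101e-01  4.40986404e-03 -1.86933999e-03] [-0.68616173  0.52675495 -3.28125733]
```

View pics/s13.png

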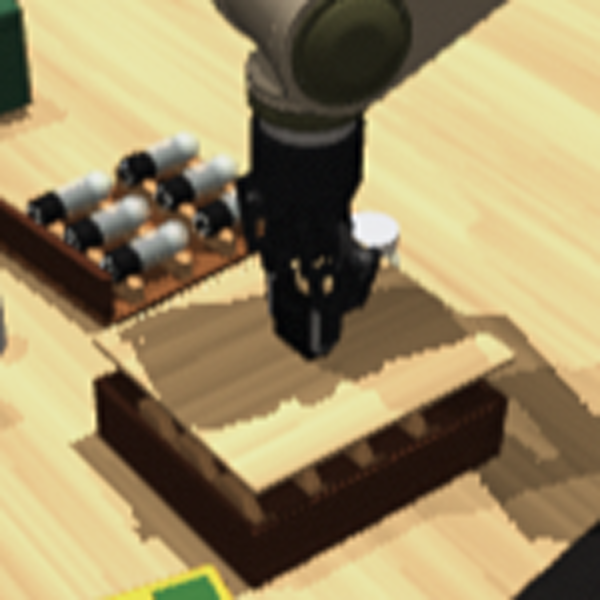

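Emit:
{"op": "play_rows", "data": {
  "plan": [
    [1,-1,-12,0,-0.002,0,-1],
    [0,0,-8,0,0.002,0,-1],
    [0,0,-4,0,0.002,0,-1],
    [0,0,0,0,0,0,-1]
  ]
}}

```text
time_s: 37.37
eef_pos: [546.3, -6.6, 87.3]
ee_rot: [-0.001, 1.0, 0.007, -0.003]
force: [-0.4, -0.5, -4.0]
grip_width: 0.495
```

Emit:
{"op": "play_rows", "data": {
  "plan": [
    [1,-6,0,-0.002,-0.004,-0.004,-1],
    [0,0,0,0,0,0,-1]
  ]
}}

```text
time_s: 37.53
eef_pos: [547.3, -12.3, 87.4]
ee_rot: [-0.0, 1.0, 0.006, -0.001]
force: [-0.1, -0.4, -2.5]
grip_width: 0.493
```

Emit:
{"op": "play_rows", "data": {
  "plan": [
    [0,0,-4,0,0,0,-1],
    [0,0,-3,0,0.001,0,-1],
    [0,0,-2,0,0,0,-1],
    [0,0,0,0,0,0,-1]
  ]
}}

```text
time_s: 37.87
eef_pos: [547.7, -12.7, 78.6]
ee_rot: [0.0, 1.0, 0.005, -0.001]
force: [-0.2, -0.8, -3.1]
grip_width: 0.493
```

Emit:
{"op": "play_rows", "data": {
  "plan": [
    [0,0,-2,0,0,0,-1],
    [0,0,-2,0,0,0,-1],
    [0,0,0,0,0,0,-1]
  ]
}}

```text
time_s: 38.12
eef_pos: [548.2, -12.8, 78.5]
ee_rot: [0.0, 1.0, 0.006, 0.0]
force: [-0.1, -0.2, -3.5]
grip_width: 0.493
```

Emit:
{"op": "play_rows", "data": {
  "plan": [
    [0,0,-4,0,0,0,-1]
  ]
}}

```text
time_s: 38.2
eef_pos: [548.7, -12.9, 77.5]
ee_rot: [0.001, 1.0, 0.006, 0.001]
force: [-23.4, 1.1, 55.8]
grip_width: 0.491
```

Emit:
{"op": "play_rows", "data": {
  "plan": [
    [0,0,-3,0,0,0,-1]
  ]
}}

```text
time_s: 38.28
eef_pos: [548.7, -12.9, 77.5]
ee_rot: [0.001, 1.0, 0.006, 0.001]
force: [-18.9, 0.4, 32.4]
grip_width: 0.496
```

Emit:
{"op": "play_rows", "data": {
  "plan": [
    [0,0,1,0,0,0,-0.3],
    [0,0,0,0,0,0,0.5],
    [0,0,0,0,0,0,1],
    [0,0,0,0,0,0,1],
    [0,0,0,0,0,0,1]
  ]
}}

```text
time_s: 38.7
eef_pos: [549.8, -13.2, 79.9]
ee_rot: [0.001, 1.0, 0.006, 0.004]
force: [0.0, -0.4, -0.4]
grip_width: 1.002
```

Emit:
{"op": "play_rows", "data": {
  "plan": [
    [0,0,20,0,0,0,1],
    [0,0,40,0,0,0,1],
    [0,0,40,0,0,0,1],
    [-20,20,30,0,0,0,1],
    [-20,38,0,0,0,0,1]
  ]
}}

```text
time_s: 39.12
eef_pos: [509.3, 41.8, 211.0]
ee_rot: [0.001, 1.0, 0.002, 0.001]
force: [-0.2, 0.9, 0.6]
grip_width: 1.002
```

Emit:
{"op": "play_rows", "data": {
  "plan": [
    [-10,40,0,0,0,0,1],
    [-10,40,0,0,0,0,1],
    [0,40,0,0,0,0,1],
    [0,40,0,0,0,0,1],
    [0,40,0,0,0,0,1]
  ]
}}

```text
time_s: 39.53
eef_pos: [485.6, 248.2, 214.1]
ee_rot: [0.001, 1.0, -0.001, 0.004]
force: [1.0, -0.1, -0.1]
grip_width: 0.999
```

Emit:
{"op": "play_rows", "data": {
  "plan": [
    [0,30,0,0,0,0,1],
    [0,0,0,0,0,0,1],
    [0,0,0,0,0,0,1]
  ]
}}

```text
time_s: 39.78
eef_pos: [483.7, 286.8, 212.9]
ee_rot: [-0.0, 1.0, 0.004, 0.004]
force: [0.3, -0.5, 0.1]
grip_width: 1.001
```

```bash
python3 - <<'E'
from h import *
s=sense();print(s["eef_pos"],s["time_s"],s["grip_width"])
c=cap("top","topF");print(tubes(c,"rack"))
d=cap("scene","sceneF")
a=cv2.resize(c["img"][145:290,270:480],(399,276),interpolation=cv2.INTER_CUBIC);b=cv2.resize(d["img"][90:240,220:400],(399,332),interpolation=cv2.INTER_CUBIC)
cv2.imwrite("pics/F.png",np.vstack([np.pad(a,((0,0),(0,0),(0,0))),b])[:600])
E
```

```text
[483.72407631 286.81965417 212.86417429] 39.7833 1.0011065337122018
[(-49, -56, np.int32(59), np.int32(29), np.float32(-0.0)), (-49, -1, np.int32(59), np.int32(29), np.float32(0.02)), (-48, 53, np.int32(59), np.int32(28), np.float32(0.02)), (3, -84, np.int32(33), np.int32(18), np.float32(0.27)), (55, -55, np.int32(61), np.int32(29), np.float32(-0.0)), (56, -1, np.int32(60), np.int32(29), np.float32(0.01)), (56, 53, np.int32(60), np.int32(29), np.float32(0.0))]
```

View pics/F.png

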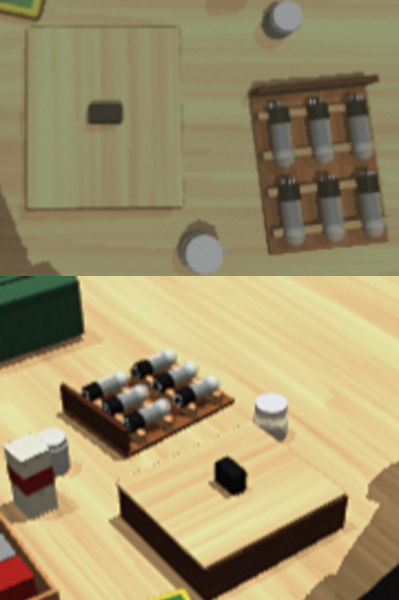

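```bash
python3 - <<'E'
from h import *
a=cv2.imread("pics/top0.png");b=cv2.imread("pics/topF.png")
for im in (a,b):
    g=cv2.cvtColor(im,cv2.COLOR_BGR2HSV)[...,2];c=cap("top") if im is a else c
    print(rect(c,(g<75).astype(np.uint8)*255,102,(308,192,345,220))[0])
s=sense();print(s["force"],s["dq"])
print(ctrl.finish_job())
E
```

```text
((546.4807739257812, -11.552480697631836), (23.816091537475586, 40.42049789428711), 0.2735844552516937)
((547.677978515625, -12.73902702331543), (21.453996658325195, 38.05847930908203), 0.2418312281370163)
[-0.2681364  -0.05076479  0.24454803] [-0.01536492 -0.0087388  -0.00079871 -0.00177557  0.00205564  0.00140086]
the job is handed in; nothing more can be done
None
```

I carried out the whole task and handed the job in after about 40 s of robot time. The hand-in reports no verdict.

- **Lid off:** I lifted it by the knob and laid it flat on the mat, released.
- **Tubes:** All six were in the case, every one already with its base towards +x. Each now lies in its own rack cradle with its pin base towards the end board. In the last top view they sit 1–4 mm from the row centres (limit 11 mm), allowing for a 1–3 mm camera bias, and tilt by less than 0.02 rad.
- **Lid on:** It is back on the empty case, and pushing down met firm contact. In the pictures it looks flush, and its knob is within about 2 mm of its starting position.
- **At hand-in:** The gripper was open and clear, with near-zero force. The can, the jar, a carton and the part of the meter in the last picture looked unmoved; I did not re-measure any bystander.

**Disagreements:**
- I gripped the lid on the mat about 4 mm from where I had released it. It may have been nudged or it may be measurement error, and it had no consequence.
- A finger brushed something with about 15 N while I picked up the fourth tube. The next picture showed nothing displaced.

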